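# Fetch the dropper bottle from behind and weigh it

### The arm

A 6-joint arm with a two-finger parallel gripper is mounted at the origin on a cart in front of the work surface, level with it; the furniture and walls round the work are solid. World frame = base frame: x ahead of the robot, y to its left, z up, the work surface at z = 0. Lengths are in m, angles in degrees, forces in N, time in s.
With the tool pointing down it reaches from about 0.25 to 0.725 m from the base axis. Payload 9.7 kg.
Tool frame: the origin (TCP) lies at the very end of the fingers, on their centre line; the grasp point (between the pads) lies 19 mm behind it; z points along the fingers, y is the direction in which the jaws open and shut (so a half turn about z gives the same grasp; the last joint's range is limited). The gripper opens to 85 mm and grips with 20 to 120 N. Pads are 22 mm wide; open, the fingers measure 114 mm over their backs; the gripper's body (76 mm by 85 mm) begins 54 mm behind the grasp point. The pads swing forward as they close: fully open they stand 13 mm farther back than shut.
Start: joints at [0, 4.979, 10.078, 95.1, 0, 90], TCP at [0.55, -0, 0.231] pointing down, gripper open.
Joint ranges: [-179.16, 179.16], [-48.56, 103.87], [-65.8, 70.77], [-126.05, 130.52], [-82.76, 87.17], [-180, 180]. Speed limits (degrees/s): [127.2, 127.2, 147.25, 180, 180, 180].

### API

Orientations are given as [roll, pitch, yaw] about the fixed x, y, z axes, in that order (R = Rz(yaw) Ry(pitch) Rx(roll)).
In Python, from workcell import bot gives the robot as it stands. The module is installed in compiled form; this text tells all that it offers.
- The arm moves only by the tool step_arm, never from a script. Its arguments are lists of equal length, an entry for each row: "dr": the turn, a rotation vector about the tool's x, y, z in rad, a list of three; "xyz": the shift along the tool's x, y, z in units of 40 mm (1.0 is 40 mm), a list of three; "gripper": the opening, from 0 (shut) to 1 (fully open). In form: {"dr": [[wx, wy, wz], ...], "xyz": [[x, y, z], ...], "gripper": [gripper, ...]}. A call has exactly 8 rows; each row is the pose to reach, as a shift and turn from the pose commanded when the call began, along the tool's axes at that moment; what a row does not reach only later rows make up. A row lasts 1/10 s, in which the tool goes at most 50 mm and 8.59 degrees, less where a joint would pass 70% of its speed; a pose out of reach is approached as far as the arm can. A call with a gripper value outside its range is refused whole. The fingers move at their own pace and stop on an object; "squeeze" is the grip in N (left out, the last holds). Time passes only in rows, so rows that repeat a pose let the fingers close, or fill a call up. It gives the time, the measured TCP pose, the force and the opening at its end, in the units of the state.
- bot.get_obs(): the state, without advancing time (a new reading comes with each control period).
- bot.camera(name): name is "scene" or "side" or "wrist"; returns a dict with "image" (480x640x3 uint8, red, green, blue), "camera_matrix" (3x3 intrinsics, pixels), "R" (3x3) and "t" (3): a world point X has camera coordinates R X + t. Camera axes: x right, y down, z forward; pixel columns grow to the right and rows downward; lengths in m; the calibration is good to about 2 mm. A picture is of the moment at which its call begins. There is no depth.
- bot.job_done(): hands the job in, once; it reports no verdict.
Trained networks look in a picture, given as the dict that the camera call returned (one of the last four; its "shot" number tells which), for a name from the list of things; names that differ only in an ending like _2 or _b are one class to them, and where a whole thing is asked for, a point or a joint stands for the part that bears it (a point fixed in the world has none). Each returns a list of dicts, best first, with "p" (0 to 1); they miss things now and then, are a little off and sometimes report something else, mostly with a low value. They report only what shows in the picture. A call takes as long as a camera call. They do not tell look-alikes from the thing itself.
- bot.regions_of(picture, thing): "region" (480x640 bool, what is visible of it) and "box" ([centre column, centre row, width, height] in pixels, round what is visible of it).
The state is a dict: "time": time; "q": joint angles; "qd": joint speeds; "joint_efforts": joint torques, N m; "ee_pos": TCP position; "tcp_rot": TCP orientation; "wrist_force": force on the tool from outside, world axes, zero at the start; "torque": the same for the moment, N m; "opening": finger opening in m.
Only numpy, scipy, OpenCV 4.12 (cv2) and the standard library are available. Lean on these libraries where they do the work, as an engineer would, in place of code of your own. Each camera call takes 0.05 s, during which the arm holds its last target.

### The job

The dropper bottle is wanted on the balance, but the tall bottle and the screw-cap jar stand in front of it on the wooden stand. Lift both of them out and stand them upright on the side mat, then take the dropper bottle and stand it in the middle of the balance pan; once it is there, put the tall bottle and the jar back upright on the stand, each on the ringed place where it stood at the start. Leave the glass beaker, the white pot and the rubber stopper where they are.

Things in the scene. Friction and masses are not known exactly. Their poses are not given: they have to be found in the camera images.
- tall_bottle_centre (a point): The taller of the two in front on the stand: round white plastic bottle, paper label, blue screw cap, 0.3 kg, 155 mm high. Body 66 mm diameter up to 90 mm above its base, then sloping shoulders; cap (fixed, best place to grip from above) 52 mm diameter, from 131 mm to the top. The point is its centre, 77.5 mm above its base; z is up along the bottle.
- jar_centre (a point): The shorter of the two in front on the stand: round clear jar with a pale blue-green filling, paper label and white ribbed screw cap, 0.22 kg, 107 mm high. Body 66 mm diameter up to 70 mm above its base, short shoulder, fixed cap 51 mm diameter from 81 mm to the top. Grip the body at 40 to 70 mm, or the cap. The point is its centre, 53.5 mm above its base; z is up along the jar.
- dropper_centre (a point): The small brown dropper bottle in the stall at the back of the stand, about 60 g. Body 42 mm diameter up to 36 mm above its base, narrowing to a black cap 33 mm diameter from 42 to 72 mm, the top. The point is its centre, 36 mm above its base; z is up along the bottle.
- stand: Fixed wooden stand, board 175 (x) by 190 (y) mm; origin on the bench under its centre, x away from the robot. All three bottles start on its top, 10 mm up. Front places, 78 mm rings: x -34, y +44 and -44 (tall bottle and jar, either way round). Dropper stall behind: x +20, y 0, between walls along x, 29 to 37 mm off the middle, x +9 to +71, tops 40 mm up; strip 22 mm high at x +84.
- side_mat: The side area: a fixed grey mat with a thin pale border line, 220 mm (its x) by 130 mm (its y), 4 mm thick; origin on the bench under its centre, z up. It lies to the left or to the right of the stand, the balance on the other side. The two bottles fit on it side by side along its x, for instance 55 mm either side of the centre.
- pan_centre (a point): The balance: a fixed low white case, 200 by 160 mm, with a blank display and two keys towards the robot and a flat round steel pan, 100 mm diameter. The point is the middle of the pan's top face, 52 mm above the bench (the case around it is 41 mm high, at most 45 mm at the display).
- beaker_centre (a point): Bystander, loose: small empty glass beaker, 67 mm diameter, 63 mm high, behind the stand; the point is its centre, half-way up. Leave it alone.
- pot_centre (a point): Bystander, loose: small white screw-cap pot, 44 mm diameter, 57 mm high, behind the stand; the point is its centre, half-way up. Leave it alone.
- stopper_centre (a point): Bystander, loose: brown rubber stopper, 27 mm diameter, 24 mm high, in front of the stand; the point is its centre, half-way up. Leave it alone.
Things that resemble listed ones, but are neither listed nor needed, are in the scene too. What is shaped like the part that bears jar_centre but orange is not meant. What is shaped like the part that bears dropper_centre but orange is not meant.

How it is judged:
By the outcome, as a careful person would: the job done as asked, in the order asked, and still so for the second after the job is handed in, with the robot touching nothing.
It also fails if it takes over 125 s, if anything falls off the work surface, if the arm or the gripper's body presses on something with over 40 N, if the wrist force passes 120 N, or if a joint passes its speed limit or range.

## Working session

There is one attempt and no reset: what is moved stays moved. The work goes in short steps, Python scripts to look and compute and a tool call to move; the robot and the scene stay as the last step left them, time stands still between calls to the robot, and variables do not carry over. Pictures are saved under pics/ and viewed, and the job is handed in when it is done.

Besides the shell and the picture viewer there is one more tool, called by a JSON object that holds its "method" and its "body". step_arm: Moves the arm, as the interface text tells. Its arguments: {"type":"object","properties":{"dr":{"type":"array"},"xyz":{"type":"array"},"gripper":{"type":"array"},"squeeze":{"type":"number"}},"required":["dr","xyz","gripper"]}

```bash
mkdir -p pics
python3 - <<'E'
from workcell import bot
import cv2
o=bot.get_obs();print({k:o[k] for k in o})
for n in ["scene","side","wrist"]:
    p=bot.camera(n);cv2.imwrite(f"pics/{n}0.png",p["image"][:,:,::-1]);print(n,p["camera_matrix"].tolist(),p["R"].tolist(),p["t"].tolist())
    for t in ["tall_bottle_centre","jar_centre","dropper_centre","stand","side_mat","pan_centre","beaker_centre","pot_centre","stopper_centre"]:
        try:
            print(t,[(round(float(r["p"]),2),[round(float(v)) for v in r["box"]]) for r in bot.regions_of(p,t)][:4])
        except Exception as e: print(t,e)
E
```

```text
{'time': 0.0, 'q': array([-1.48827693e-04,  5.01093263e+00,  1.00336056e+01,  9.50973786e+01,
        7.40567078e-04,  8.99989134e+01]), 'qd': array([ 0.06671747,  0.09562818, -0.03049915, -0.00813677,  0.05937472,
       -0.06331598]), 'joint_efforts': array([ 7.68234549e-04, -5.20392072e+01,  4.64802504e+01,  1.63646933e-02,
        2.23589603e-05, -6.77332673e-05]), 'ee_pos': array([5.49781557e-01, 2.25564426e-06, 2.30577057e-01]), 'tcp_rot': array([-1.79925294e+02, -7.41983200e-04,  9.00009368e+01]), 'wrist_force': array([-0.50741569, -0.50973859,  0.23008525]), 'torque': array([ 0.0096574 , -0.0200928 , -0.00437559]), 'opening': 0.08509159285184677}
scene [[551.2846558862118, 0.0, 328.0424101816997], [0.0, 551.2846558862118, 246.61871056856566], [0.0, 0.0, 1.0]] [[-0.9990888879345953, 0.0349882997055173, -0.02443793954757303], [0.03785451402690593, 0.4620747817689005, -0.8860326922980944], [-0.01970862180368572, -0.8861505035471908, -0.46297824494209155]] [0.552345784668239, 0.07264686430620643, 1.19479877111759]
tall_bottle_centre [(0.85, [332, 264, 36, 77])]
jar_centre [(0.56,
[... 1322 characters left out ...]
99999302316067, 0.0003735371579454063, -2.6026894052380998e-06], [0.00035924786878865363, -0.9597899756913602, 0.2807188513501505], [0.00010236088671402552, -0.2807188326998578, -0.9597900429207832]] [-0.5507872392547996, -0.03660088070946371, 0.3786740390536854]
tall_bottle_centre [(0.71, [293, 190, 108, 120])]
jar_centre [(0.89, [118, 59, 145, 106]), (0.67, [288, 288, 85, 98])]
dropper_centre [(0.86, [356, 225, 51, 64]), (0.62, [387, 381, 51, 73]), (0.48, [258, 425, 175, 41])]
stand [(0.72, [339, 210, 205, 208])]
side_mat []
pan_centre [(0.75, [257, 424, 175, 42])]
beaker_centre [(0.68, [568, 20, 116, 39])]
pot_centre [(0.63, [496, 339, 50, 45])]
stopper_centre [(0.74, [113, 170, 38, 29])]
```

View pics/scene0.png

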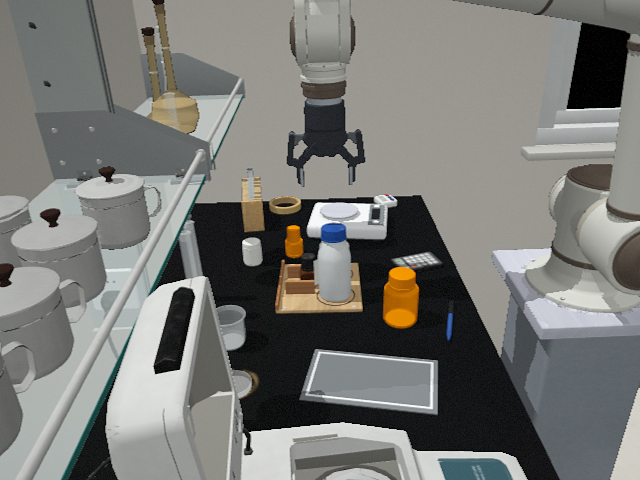

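View pics/side0.png

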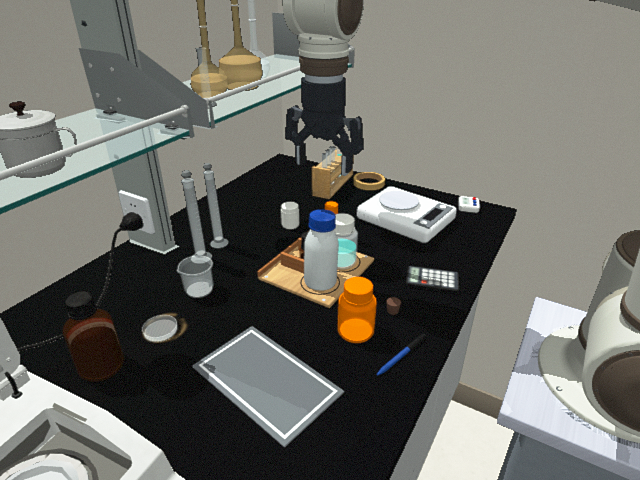

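View pics/wrist0.png

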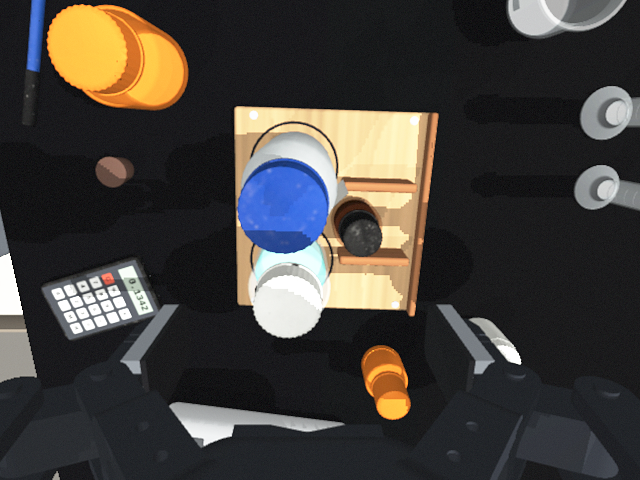

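The tall bottle (wrist 283,205) stands at the stand's +y place, the white-capped jar (288,300) at −y, and the brown dropper (360,235) in the stall. The look-alikes are the orange jar at wrist (118,59) / scene (401,298) and the orange dropper at wrist (387,381) / scene (294,242). The mat is on the left (+y) and the balance on the right (−y).

```bash
cat > h.py <<'E'
import numpy as np, cv2
def ray(p,uv,z):
    K=np.array(p["camera_matrix"]);R=np.array(p["R"]);t=np.array(p["t"])
    C=-R.T@t; d=R.T@np.linalg.inv(K)@np.array([uv[0],uv[1],1.]); return C+d*(z-C[2])/d[2]
def proj(p,X):
    X=np.atleast_2d(X);c=X@np.array(p["R"]).T+np.array(p["t"]);q=c@np.array(p["camera_matrix"]).T;return q[:,:2]/q[:,2:]
def save(p,name,box=None,s=1):
    im=np.ascontiguousarray(p["image"][:,:,::-1])
    if box: im=im[box[1]:box[3],box[0]:box[2]]
    if s!=1: im=cv2.resize(im,None,fx=s,fy=s,interpolation=cv2.INTER_CUBIC)
    cv2.imwrite("pics/"+name,im)
E
python3 - <<'E'
from workcell import bot
from h import *
import pickle
P={n:bot.camera(n) for n in ["scene","side","wrist"]}
pickle.dump(P,open("P0.pkl","wb"))
save(P["wrist"],"w_stand.png",(215,90,455,345),2.3)
save(P["scene"],"s_mat.png",(260,170,460,430),2.3)
save(P["side"],"sd.png",(180,170,480,450),2.1)
E
```

```text
(no output)
```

View pics/w_stand.png

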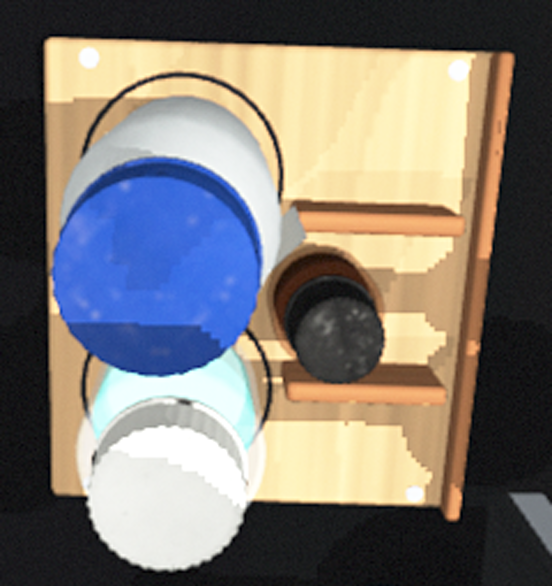

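View pics/s_mat.png

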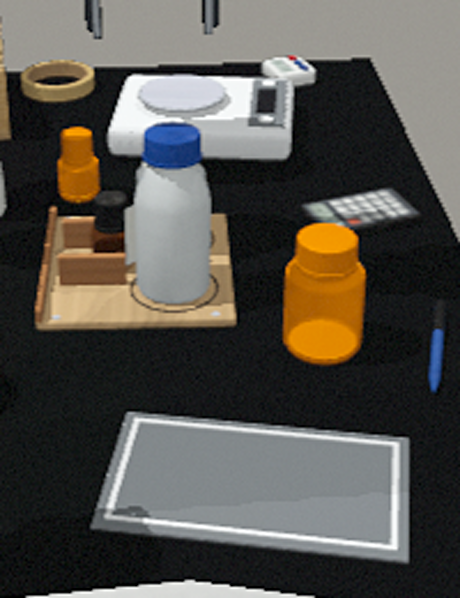

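View pics/sd.png

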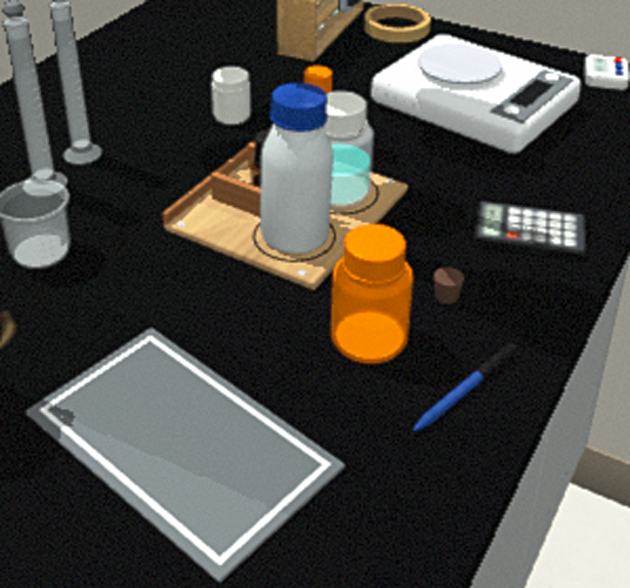

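```bash
cat > m.py <<'E'
from h import *
import pickle
P=pickle.load(open("P0.pkl","rb"))
w,s,d=P["wrist"],P["scene"],P["side"]
W=lambda a:(a[0]/2.3+215,a[1]/2.3+90); S=lambda a:(a[0]/2.3+260,a[1]/2.3+170); D=lambda a:(a[0]/2.1+180,a[1]/2.1+170)
r=lambda v:np.round(v,4)[:2]
print("stand W TL,BL", r(ray(w,W((46,38)),.01)),r(ray(w,W((52,496)),.01)))
print("stand S", [r(ray(s,S(a),.01)) for a in [(237,322),(234,214)]])
print("stand D", [r(ray(d,D(a),.01)) for a in [(316,287),(408,187)]])
print("ring W right, top,left", [r(ray(w,W(a),.01)) for a in [(283,175),(182,73),(82,160),(271,385),(82,390)]])
print("jar cap top", r(ray(w,W((167,500)),.107)),"tall cap top",r(ray(w,W((157,270)),.165)), "drop top",r(ray(w,W((341,340)),.082)))
print("jar W z.117", r(ray(w,W((167,497)),.117)))
print("mat S",[r(ray(s,S(a),.004)) for a in [(129,412),(409,437),(406,562),(92,528)]])
print("mat D",[r(ray(d,D(a),.004)) for a in [(152,328),(344,465),(220,578),(27,411)]])
print("pan", r(ray(s,S((184,95)),.052)), r(ray(d,D((461,63)),.052)))
print("balance corners S top .041",[r(ray(s,S(a),.041)) for a in [(110,135),(292,140)]])
print("tall cap S",r(ray(s,S((174,133)),.165)),"D",r(ray(d,D((300,97)),.165)))
print("jarcap D",r(ray(d,D((344,105)),.117)))
print("orange jar top S",r(ray(s,S((328,240)),.107)),"W",r(ray(w,(90,48),.107)), "orange dropper W",r(ray(w,(392,402),.072)))
print("stopper W",r(ray(w,(113,171),.012)),"pot D",r(ray(d,D((231,75)),.057)),"beaker D",r(ray(d,D((35,200)),.063)))
E
python3 m.py
```

```text
stand W TL,BL [0.4884 0.0833] [ 0.4815 -0.1055]
stand S [array([0.4863, 0.0949]), array([ 0.4719, -0.0951])]
stand D [array([0.4826, 0.0857]), array([ 0.4777, -0.1021])]
ring W right, top,left [array([0.5786, 0.0324]), array([0.5394, 0.0707]), array([0.5001, 0.0381]), array([ 0.5755, -0.0546]), array([ 0.4964, -0.0568])]
jar cap top [ 0.5365 -0.0597] tall cap top [0.5381 0.0272] drop top [ 0.5935 -0.0139]
jar W z.117 [ 0.5371 -0.0538]
mat S [array([0.5816, 0.2051]), array([0.3692, 0.2495]), array([0.3985, 0.3777]), array([0.6095, 0.3326])]
mat D [array([0.5823, 0.1987]), array([0.3691, 0.246 ]), array([0.3966, 0.3698]), array([0.6093, 0.3243])]
pan [ 0.5103 -0.2967] [ 0.5091 -0.3141]
balance corners S top .041 [array([ 0.594 , -0.2231]), array([ 0.4017, -0.1944])]
tall cap S [0.5352 0.0359] D [0.533  0.0285]
jarcap D [ 0.5307 -0.0535]
orange jar top S [0.4158 0.1256] W [0.4182 0.1141] orange dropper W [ 0.6267 -0.1697]
stopper W [0.3763 0.0281] pot D [ 0.7228 -0.1427] beaker D [0.7379 0.1639]
```

{"method": "step_arm", "body": {"dr": [[0,0,0],[0,0,0],[0,0,0],[0,0,0],[0,0,0],[0,0,0],[0,0,0],[0,0,0]], "xyz": [[0.36,-0.14,0],[0.72,-0.28,0],[0.72,-0.28,0],[0.72,-0.28,0.3],[0.72,-0.28,0.6],[0.72,-0.28,0.9],[0.72,-0.28,1.0],[0.72,-0.28,1.0]], "gripper": [1,1,1,1,1,1,1,1], "squeeze": 40}}

```text
time: 2.45
ee_pos: [0.5383, 0.0285, 0.1901]
tcp_rot: [-179.9, 0.0, 90.0]
wrist_force: [0.0, 0.6, -0.1]
opening: 0.0855
```

Run:
```python
from workcell import bot
from h import *
p=bot.camera("wrist");save(p,"w1.png");p=bot.camera("side");save(p,"d1.png")
```

```text
(no output)
```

View pics/w1.png

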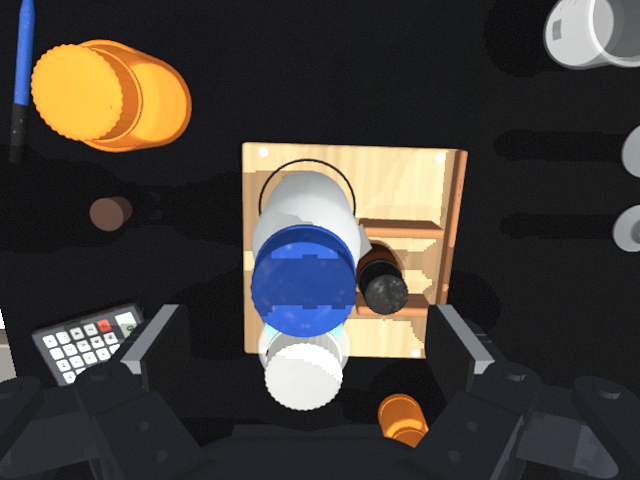

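View pics/d1.png

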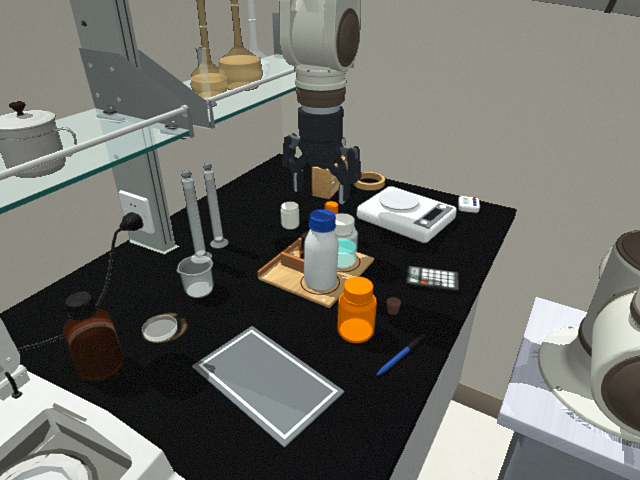

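Run:
```python
from workcell import bot
from h import *
p=bot.camera("wrist")
im=p["image"].astype(int); m=(im[...,2]>90)&(im[...,0]<60)&(im[...,1]<110); m[:, :240]=0
ys,xs=np.nonzero(m);print(xs.min(),xs.max(),ys.min(),ys.max())
from scipy.optimize import least_squares
for uv in [(304,285),(304,280)]: print(uv,ray(p,uv,.165))
a=np.linspace(0,6.28,60)
for c in [(.538,.029),(.538,.025),(.54,.032)]:
    q=proj(p,np.c_[c[0]+.026*np.cos(a),c[1]+.026*np.sin(a),0*a+.165]);print(c,q.min(0),q.max(0))
```

```text
250 354 224 335
(304, 285) [0.53821991 0.02823664 0.165     ]
(304, 280) [0.53822504 0.03068716 0.165     ]
(0.538, 0.029) [246.36652264 228.27810454] [360.61155559 334.35740377]
(0.538, 0.025) [246.73904227 237.06647771] [360.28269837 341.84672184]
(0.54, 0.032) [250.50661198 221.61262369] [365.27337991 328.68200803]
```

{"method": "step_arm", "body": {"dr": [[0,0,0],[0,0,0],[0,0,0],[0,0,0],[0,0,0],[0,0,0],[0,0,0],[0,0,0]], "xyz": [[0,0,0.3],[0,0,0.7],[0,0,1.1],[0,0,1.38],[0,0,1.38],[0,0,1.38],[0,0,1.38],[0,0,1.38]], "gripper": [1,1,1,1,1,0.5,0.3,0.3], "squeeze": 40}}

```text
time: 3.4
ee_pos: [0.5392, 0.0288, 0.1373]
tcp_rot: [179.9, 0.0, 90.0]
wrist_force: [-0.8, 0.4, 1.4]
opening: 0.0505
```

{"method": "step_arm", "body": {"dr": [[0,0,0],[0,0,0],[0,0,0],[0,0,0],[0,0,0],[0,0,0],[0,0,0],[0,0,0]], "xyz": [[0,0,0],[0,0,0],[0,0,0],[0,0,0],[0,0,-0.1],[0,0,-0.3],[0,0,-0.5],[0,0,-0.5]], "gripper": [0.3,0.3,0.3,0.3,0.3,0.3,0.3,0.3]}}

```text
time: 4.2
ee_pos: [0.5394, 0.0289, 0.1575]
tcp_rot: [179.9, -0.0, 90.0]
wrist_force: [0.1, -0.2, -3.3]
opening: 0.0506
```

Run:
```python
from workcell import bot
from h import *
p=bot.camera("side");save(p,"d2.png",(200,100,500,400),2);p=bot.camera("wrist");save(p,"w2.png")
```

```text
(no output)
```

View pics/d2.png

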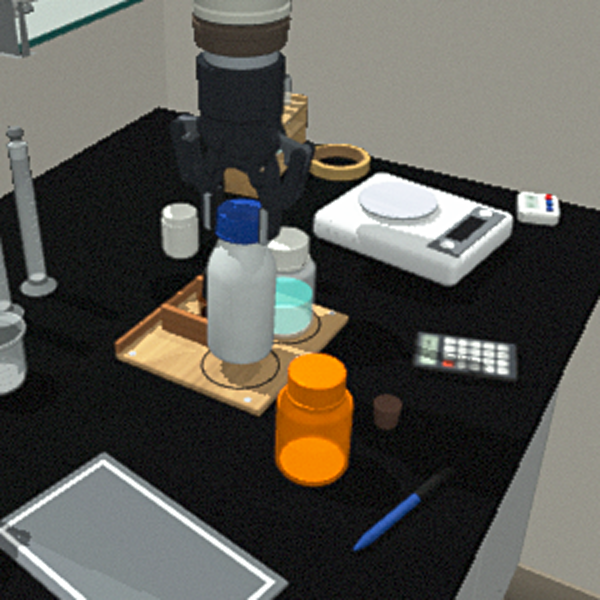

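View pics/w2.png

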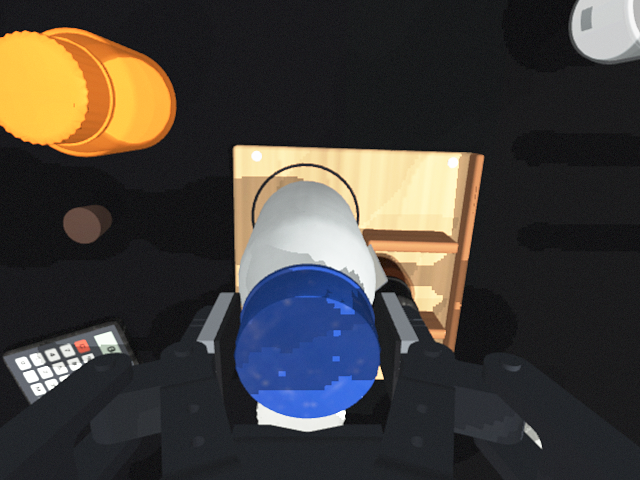

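{"method": "step_arm", "body": {"dr": [[0,0,0],[0,0,0],[0,0,0],[0,0,0],[0,0,0],[0,0,0],[0,0,0],[0,0,0]], "xyz": [[0,0,-0.4],[0.2,0,-0.9],[0.6,0,-1.4],[1.2,0,-1.8],[1.8,0,-2.0],[2.4,0,-2.0],[2.8,0,-2.0],[3.0,0,-2.0]], "gripper": [0.3,0.3,0.3,0.3,0.3,0.3,0.3,0.3]}}

```text
time: 5.1
ee_pos: [0.5386, 0.1499, 0.2354]
tcp_rot: [-179.9, 0.0, 90.1]
wrist_force: [-0.5, -1.0, -2.2]
opening: 0.0509
```

Run:
```python
from workcell import bot
from h import *
print(bot.get_obs()["ee_pos"])
import pickle
P={n:bot.camera(n) for n in ["scene","side","wrist"]}
pickle.dump(P,open("P3.pkl","wb"))
save(P["wrist"],"w3.png");save(P["scene"],"s3.png")
```

```text
[0.53859524 0.14993638 0.23542843]
```

View pics/w3.png

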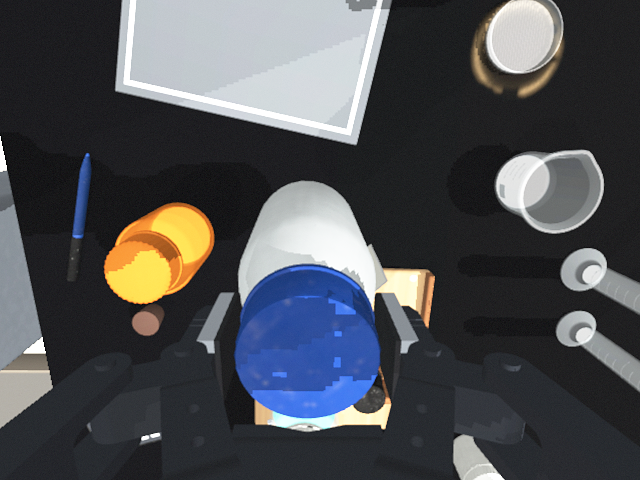

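View pics/s3.png

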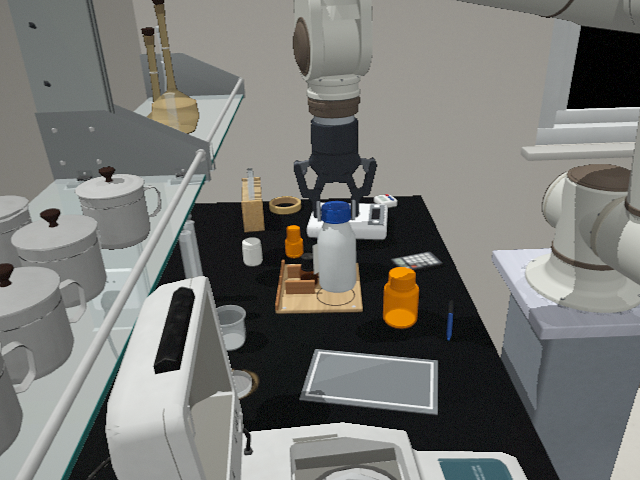

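Run:
```python
from h import *
import pickle
P=pickle.load(open("P3.pkl","rb"));w=P["wrist"]
a=ray(w,(116,91),.004)[:2];b=ray(w,(356,143),.004)[:2]
x=(b-a)/np.linalg.norm(b-a);y=np.array([-x[1],x[0]]);c=(a+b)/2+.065*y
print(a,b,np.linalg.norm(b-a),c,np.degrees(np.arctan2(x[1],x[0])),"far",c+.055*x,"near",c-.055*x)
print(-np.array(P["scene"]["R"]).T@P["scene"]["t"],-np.array(P["side"]["R"]).T@P["side"]["t"])
for z in (0.1,.2,.3):
  print(z,ray(P["scene"],(300,430),z),ray(P["scene"],(180,285),z))
```

```text
[0.37078421 0.24566982] [0.58366421 0.20139935] 0.21743451401607375 [0.49045845 0.28717306] -11.747771609395372 far [0.54430638 0.27597485] near [0.43661051 0.29837126]
[0.57264036 1.00587761 0.63103153] [0.14942888 0.69721851 0.59814294]
0.1 [0.60332038 0.49046121 0.1       ] [0.83013244 0.12095672 0.1       ]
0.2 [0.59754294 0.58752068 0.2       ] [0.7816434  0.28759859 0.2       ]
0.3 [0.5917655  0.68458015 0.3       ] [0.73315436 0.45424047 0.3       ]
```

{"method": "step_arm", "body": {"dr": [[0,0,0],[0,0,0],[0,0,0],[0,0,0],[0,0,0],[0,0,0],[0,0,0],[0,0,0]], "xyz": [[0.5,0,0],[1.1,0.05,0],[1.7,0.1,0],[2.3,0.13,0],[2.8,0.13,0],[3.1,0.13,0],[3.15,0.13,0.3],[3.15,0.13,0.7]], "gripper": [0.3,0.3,0.3,0.3,0.3,0.3,0.3,0.3]}}

```text
time: 6.05
ee_pos: [0.5444, 0.2743, 0.2076]
tcp_rot: [179.9, -0.0, 90.0]
wrist_force: [1.1, 0.3, -3.7]
opening: 0.0504
```

{"method": "step_arm", "body": {"dr": [[0,0,0],[0,0,0],[0,0,0],[0,0,0],[0,0,0],[0,0,0],[0,0,0],[0,0,0]], "xyz": [[0,0,0.4],[0,0,0.8],[0,0,1.2],[0,0,1.5],[0,0,1.7],[0,0,1.8],[0,0,1.85],[0,0,1.85]], "gripper": [0.3,0.3,0.3,0.3,0.3,0.3,0.3,0.3]}}

```text
time: 6.85
ee_pos: [0.5442, 0.2748, 0.1344]
tcp_rot: [180.0, -0.0, 90.0]
wrist_force: [0.2, -0.1, -3.7]
opening: 0.0506
```

Run:
```python
from workcell import bot
from h import *
p=bot.camera("side");save(p,"d4.png",(150,200,450,480),2);p=bot.camera("wrist");save(p,"w4.png")
o=bot.get_obs();print(o["ee_pos"],o["wrist_force"])
```

```text
[0.54421946 0.27493939 0.13470181] [-0.26318614  0.41937039 -3.6945284 ]
```

View pics/d4.png

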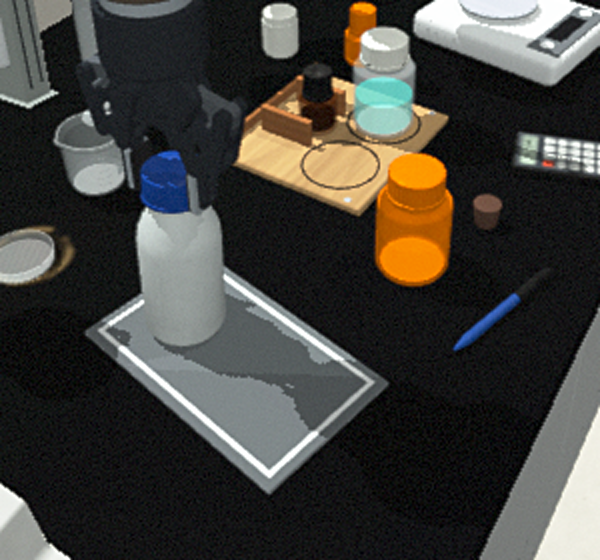

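Over the mat and upright, about 4–5 mm above it. I'll lower it in small steps and then release.

{"method": "step_arm", "body": {"dr": [[0,0,0],[0,0,0],[0,0,0],[0,0,0],[0,0,0],[0,0,0],[0,0,0],[0,0,0]], "xyz": [[0,0,0.03],[0,0,0.06],[0,0,0.08],[0,0,0.1],[0,0,0.1],[0,0,0.1],[0,0,0.1],[0,0,0.1]], "gripper": [0.3,0.3,0.3,0.3,0.3,0.3,0.3,0.3]}}

```text
time: 7.75
ee_pos: [0.5441, 0.2749, 0.1313]
tcp_rot: [179.9, -0.0, 90.0]
wrist_force: [-1.9, -0.2, 5.3]
opening: 0.0508
```

{"method": "step_arm", "body": {"dr": [[0,0,0],[0,0,0],[0,0,0],[0,0,0],[0,0,0],[0,0,0],[0,0,0],[0,0,0]], "xyz": [[0,0,0],[0,0,0],[0,0,0],[0,0,0],[0,0,0],[0,0,-0.3],[0,0,-0.8],[0,0,-1.4]], "gripper": [0.7,0.85,1,1,1,1,1,1]}}

```text
time: 8.55
ee_pos: [0.5437, 0.2746, 0.187]
tcp_rot: [-180.0, 0.0, 90.0]
wrist_force: [0.5, -0.3, 0.3]
opening: 0.0855
```

Run:
```python
from workcell import bot
from h import *
p=bot.camera("side");save(p,"d5.png",(150,200,450,480),2)
im=p["image"]
s=bot.camera("scene")
for q in (p,s):
  for n in("jar_centre","tall_bottle_centre"): print(n,[(round(float(r["p"]),2),[round(float(v)) for v in r["box"]]) for r in bot.regions_of(q,n)][:3])
o=bot.get_obs();print(o["ee_pos"],o["wrist_force"],o["opening"])
```

```text
jar_centre [(0.95, [359, 310, 39, 73]), (0.74, [341, 240, 31, 55])]
tall_bottle_centre [(0.68, [240, 327, 43, 96]), (0.68, [309, 251, 21, 38]), (0.45, [290, 215, 18, 27])]
jar_centre [(0.96, [400, 298, 34, 60]), (0.58, [336, 260, 28, 41])]
tall_bottle_centre [(0.62, [336, 341, 48, 88])]
[0.54382753 0.2747108  0.18560167] [-0.23690442 -0.42309306 -0.51469343] 0.08551493722906534
```

View pics/d5.png

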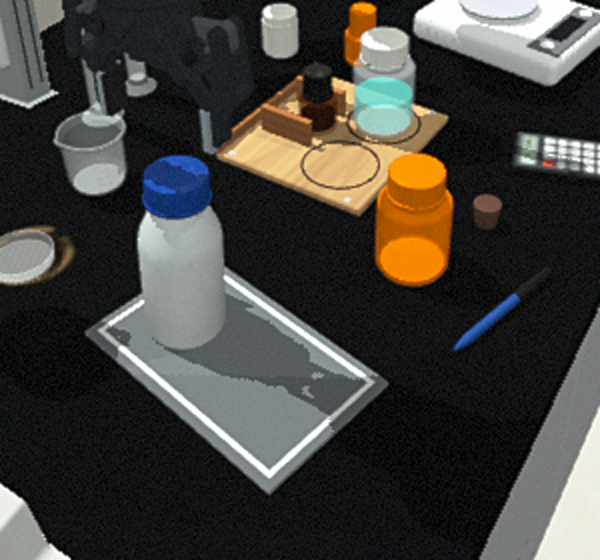

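{"method": "step_arm", "body": {"dr": [[0,0,0],[0,0,0],[0,0,0],[0,0,0],[0,0,0],[0,0,0],[0,0,0],[0,0,0]], "xyz": [[-0.6,0,-0.3],[-1.6,0,-0.8],[-2.7,0,-1.0],[-3.8,0,-1.0],[-4.9,0,-1.0],[-5.9,0,-1.0],[-6.6,0,-1.0],[-6.8,0,-1.0]], "gripper": [1,1,1,1,1,1,1,1]}}

```text
time: 9.65
ee_pos: [0.5435, 0.0003, 0.2254]
tcp_rot: [-179.9, 0.0, 89.8]
wrist_force: [0.7, 0.6, 0.2]
opening: 0.0855
```

Run:
```python
from workcell import bot
from h import *
import pickle
p=bot.camera("wrist");pickle.dump(p,open("w6.pkl","wb"));save(p,"w6.png")
save(p,"w6c.png",(215,90,455,345),2.3)
o=bot.get_obs();print(o["ee_pos"],o["wrist_force"],o["opening"])
```

```text
[0.54366218 0.0006693  0.22542227] [ 0.74210803 -0.8044503  -0.2193973 ] 0.08522336792722583
```

View pics/w6.png

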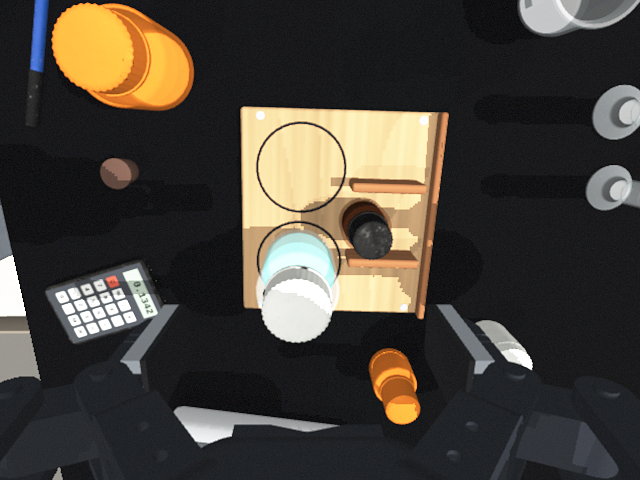

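View pics/w6c.png

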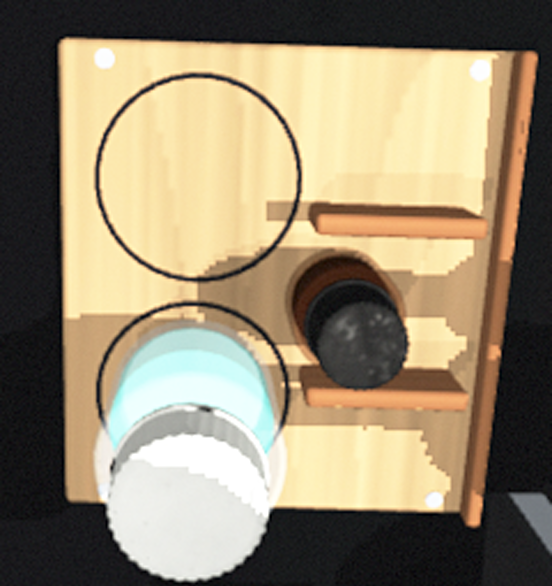

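```bash
cat > fit.py <<'E'
from h import *
from scipy.optimize import least_squares
a=np.linspace(0,2*np.pi,200)
def ext(p,c,r,z):
    q=proj(p,np.c_[c[0]+r*np.cos(a),c[1]+r*np.sin(a),0*a+z]);return np.r_[q.min(0),q.max(0)]
def fit(p,e,r,z,c0,fr=False): # e: umin,vmin,umax,vmax (nan ignore)
    e=np.array(e,float);k=~np.isnan(e)
    s=least_squares(lambda v:(ext(p,v,v[2] if fr else r,z)-e)[k],list(c0)+([r] if fr else []),x_scale=.01,diff_step=1e-4)
    return s.x,s.fun
E
python3 - <<'E'
from fit import *
import pickle
p=pickle.load(open("w6.pkl","rb"));n=np.nan
W=lambda e:[e[0]/2.3+215,e[1]/2.3+90,e[2]/2.3+215,e[3]/2.3+90]
print("ring T",fit(p,W((96,73,301,280)),.039,.01,(.54,.03)),fit(p,W((96,73,301,280)),.039,.01,(.54,.03),True))
print("ring J",fit(p,W((97,302,291,n)),.039,.01,(.54,-.05)))
print("jar cap",fit(p,W((107,n,269,581)),.0255,.117,(.54,-.05)))
print("dropper",fit(p,W((317,n,409,389)),.0165,.082,(.59,-.01)))
print("BL,TL",ray(p,(61/2.3+215,38/2.3+90),.01),ray(p,(67/2.3+215,500/2.3+90),.01))
E
```

```text
ring T (array([0.5389703 , 0.03149809]), array([ 0.59833656,  0.56873123, -0.59804489, -0.68262182])) (array([0.53896963, 0.0314147 , 0.03954341]), array([-0.01223099,  0.01175462,  0.01223188, -0.01251513]))
ring J (array([ 0.53654242, -0.05608777]), array([ 1.06445172, -0.06159973, -1.0642412 ]))
jar cap (array([ 0.53688917, -0.05359088]), array([-1.73010459,  1.72975779,  0.10422529]))
dropper (array([ 0.59305756, -0.01240614]), array([-2.17473107,  2.17128573,  0.07286985]))
BL,TL [0.48843115 0.08352693 0.01      ] [ 0.48187463 -0.10416053  0.01      ]
```

{"method": "step_arm", "body": {"dr": [[0,0,0],[0,0,0],[0,0,0],[0,0,0],[0,0,0],[0,0,0],[0,0,0],[0,0,0]], "xyz": [[-0.6,-0.1,0],[-1.2,-0.17,0.2],[-1.39,-0.17,0.7],[-1.39,-0.17,1.4],[-1.39,-0.17,2.1],[-1.39,-0.17,2.8],[-1.39,-0.17,3.3],[-1.39,-0.17,3.55]], "gripper": [1,1,1,1,1,1,1,1]}}

```text
time: 10.5
ee_pos: [0.5361, -0.0515, 0.0816]
tcp_rot: [-179.8, -0.0, 90.1]
wrist_force: [-0.0, 0.8, -0.5]
opening: 0.0854
```

{"method": "step_arm", "body": {"dr": [[0,0,0],[0,0,0],[0,0,0],[0,0,0],[0,0,0],[0,0,0],[0,0,0],[0,0,0]], "xyz": [[0,0,0],[0,0,0],[0,0,0],[0,0,0],[0,0,0],[0,0,0],[0,0,0],[0,0,0]], "gripper": [1,0.6,0.3,0.3,0.3,0.3,0.3,0.3], "squeeze": 40}}

```text
time: 11.3
ee_pos: [0.5372, -0.0526, 0.0866]
tcp_rot: [179.9, -0.0, 90.0]
wrist_force: [-7.1, 1.4, 12.8]
opening: 0.052
```

{"method": "step_arm", "body": {"dr": [[0,0,0],[0,0,0],[0,0,0],[0,0,0],[0,0,0],[0,0,0],[0,0,0],[0,0,0]], "xyz": [[0,0,-0.1],[0,0,-0.3],[0,0,-0.6],[0,0,-1.0],[0,0,-1.4],[0,0,-1.8],[0,0,-2.0],[0,0,-2.0]], "gripper": [0.3,0.3,0.3,0.3,0.3,0.3,0.3,0.3]}}

```text
time: 12.1
ee_pos: [0.5379, -0.0529, 0.1657]
tcp_rot: [179.9, 0.0, 90.0]
wrist_force: [-0.4, -0.1, -2.0]
opening: 0.0518
```

Run:
```python
from workcell import bot
from h import *
p=bot.camera("side");save(p,"d7.png",(200,100,500,400),2)
```

```text
(no output)
```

View pics/d7.png

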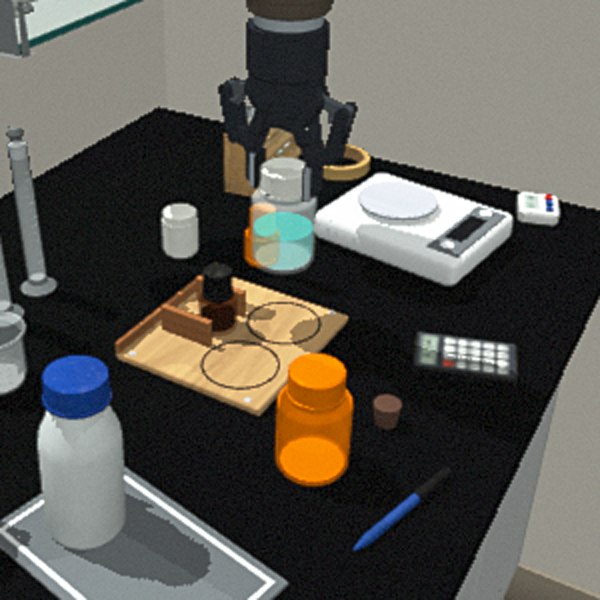

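{"method": "step_arm", "body": {"dr": [[0,0,0],[0,0,0],[0,0,0],[0,0,0],[0,0,0],[0,0,0],[0,0,0],[0,0,0]], "xyz": [[0.2,0,-0.5],[0.7,-0.2,-1.0],[1.4,-0.6,-1.4],[2.2,-1.1,-1.5],[3.0,-1.6,-1.5],[3.8,-2.1,-1.5],[4.5,-2.5,-1.5],[5.0,-2.53,-1.5]], "gripper": [0.3,0.3,0.3,0.3,0.3,0.3,0.3,0.3]}}

```text
time: 12.95
ee_pos: [0.4342, 0.1486, 0.2237]
tcp_rot: [-180.0, -0.0, 90.1]
wrist_force: [1.0, 0.9, -1.0]
opening: 0.0517
```

{"method": "step_arm", "body": {"dr": [[0,0,0],[0,0,0],[0,0,0],[0,0,0],[0,0,0],[0,0,0],[0,0,0],[0,0,0]], "xyz": [[0.6,0,0],[1.3,0,0],[2.0,0,0],[2.7,0,0],[3.3,0,0],[3.65,0,0.1],[3.75,0,0.4],[3.75,0,0.8]], "gripper": [0.3,0.3,0.3,0.3,0.3,0.3,0.3,0.3]}}

```text
time: 13.75
ee_pos: [0.436, 0.2972, 0.1909]
tcp_rot: [-180.0, 0.0, 90.0]
wrist_force: [1.4, -0.1, -2.6]
opening: 0.0519
```

Run:
```python
from workcell import bot
from h import *
p=bot.camera("side");save(p,"d8.png",(150,150,450,450),2)
p=bot.camera("wrist");save(p,"w8.png")
o=bot.get_obs();print(o["ee_pos"],o["wrist_force"],o["opening"])
```

```text
[0.43510292 0.29595235 0.18892755] [ 0.68180319 -0.11227724 -2.48566029] 0.05182340312526299
```

View pics/d8.png

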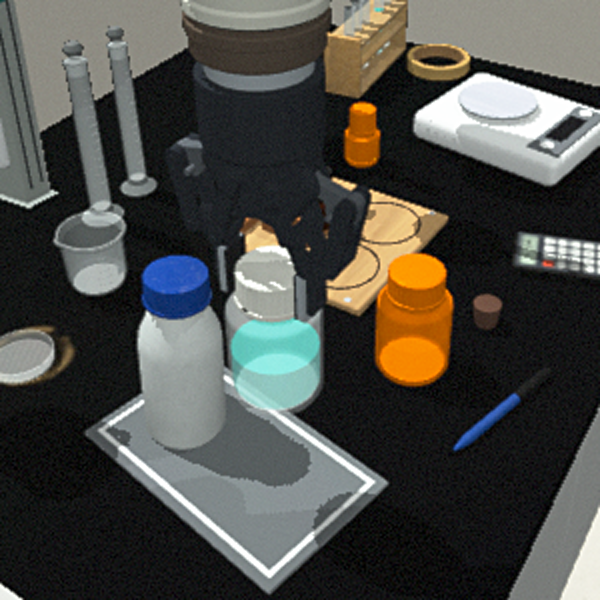

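View pics/w8.png

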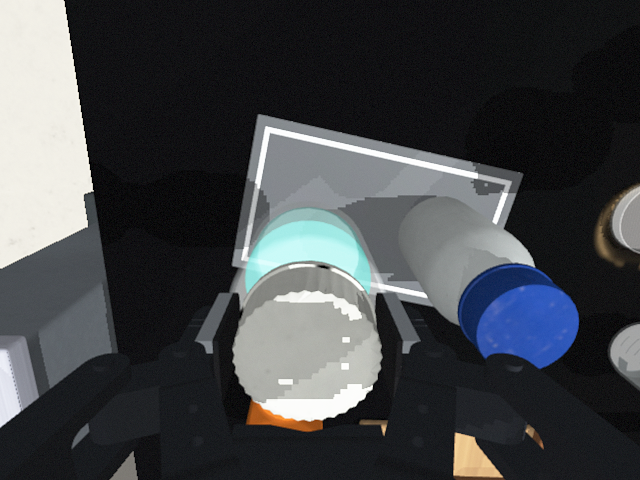

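{"method": "step_arm", "body": {"dr": [[0,0,0],[0,0,0],[0,0,0],[0,0,0],[0,0,0],[0,0,0],[0,0,0],[0,0,0]], "xyz": [[0,0,0.4],[0,0,0.9],[0,0,1.4],[0,0,1.9],[0,0,2.2],[0,0,2.4],[0,0,2.5],[0,0,2.5]], "gripper": [0.3,0.3,0.3,0.3,0.3,0.3,0.3,0.3]}}

```text
time: 14.65
ee_pos: [0.4361, 0.2971, 0.0922]
tcp_rot: [180.0, -0.0, 90.0]
wrist_force: [0.2, 0.3, -2.6]
opening: 0.052
```

{"method": "step_arm", "body": {"dr": [[0,0,0],[0,0,0],[0,0,0],[0,0,0],[0,0,0],[0,0,0],[0,0,0],[0,0,0]], "xyz": [[0,0,0.03],[0,0,0.06],[0,0,0.09],[0,0,0.12],[0,0,0.15],[0,0,0.15],[0,0,0.15],[0,0,0.15]], "gripper": [0.3,0.3,0.3,0.3,0.3,0.3,0.3,0.3]}}

```text
time: 15.45
ee_pos: [0.436, 0.2972, 0.0861]
tcp_rot: [180.0, -0.0, 90.0]
wrist_force: [0.9, 0.2, -2.0]
opening: 0.0516
```

{"method": "step_arm", "body": {"dr": [[0,0,0],[0,0,0],[0,0,0],[0,0,0],[0,0,0],[0,0,0],[0,0,0],[0,0,0]], "xyz": [[0,0,0.02],[0,0,0.04],[0,0,0.06],[0,0,0.08],[0,0,0.1],[0,0,0.11],[0,0,0.11],[0,0,0.11]], "gripper": [0.3,0.3,0.3,0.3,0.3,0.3,0.3,0.3]}}

```text
time: 16.25
ee_pos: [0.436, 0.2972, 0.0817]
tcp_rot: [180.0, -0.0, 90.0]
wrist_force: [0.3, -0.0, -1.2]
opening: 0.0517
```

{"method": "step_arm", "body": {"dr": [[0,0,0],[0,0,0],[0,0,0],[0,0,0],[0,0,0],[0,0,0],[0,0,0],[0,0,0]], "xyz": [[0,0,0.02],[0,0,0.03],[0,0,0.03],[0,0,0.03],[0,0,0.03],[0,0,0.03],[0,0,0.03],[0,0,0.03]], "gripper": [0.3,0.3,0.3,0.5,0.75,1,1,1]}}

```text
time: 17.05
ee_pos: [0.4359, 0.2971, 0.0802]
tcp_rot: [-180.0, 0.0, 90.0]
wrist_force: [0.1, 0.5, 0.5]
opening: 0.0855
```

{"method": "step_arm", "body": {"dr": [[0,0,0],[0,0,0],[0,0,0],[0,0,0],[0,0,0],[0,0,0],[0,0,0],[0,0,0]], "xyz": [[0,0,0],[0,0,-0.4],[0,0,-1.0],[0,0,-1.8],[0,0,-2.6],[0,0,-3.2],[0,0,-3.5],[0,0,-3.5]], "gripper": [1,1,1,1,1,1,1,1]}}

```text
time: 17.85
ee_pos: [0.4365, 0.2976, 0.2217]
tcp_rot: [179.9, -0.1, 90.0]
wrist_force: [-0.2, -0.2, -0.2]
opening: 0.0854
```

Run:
```python
from workcell import bot
from h import *
p=bot.camera("side");save(p,"d9.png",(150,150,450,450),2)
import pickle
p=bot.camera("wrist");save(p,"w9.png");pickle.dump(p,open("w9.pkl","wb"))
o=bot.get_obs();print(o["ee_pos"],o["wrist_force"],o["opening"])
```

```text
[0.43586622 0.29710273 0.21928053] [ 0.23966976  0.02270902 -0.07283609] 0.08540163765416667
```

View pics/d9.png

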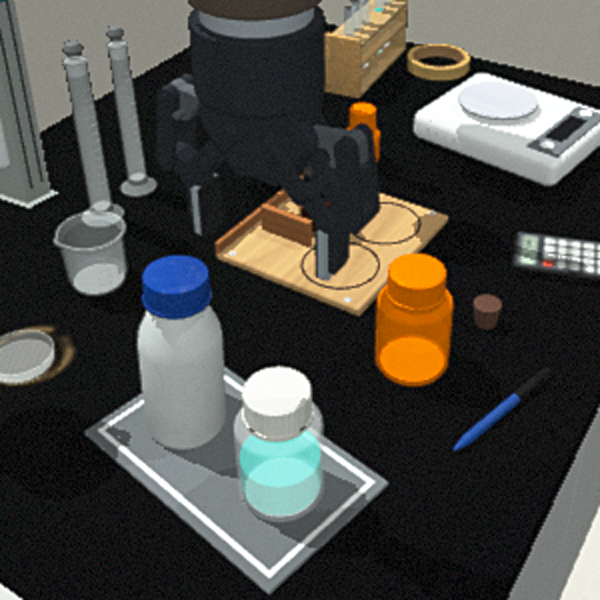

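View pics/w9.png

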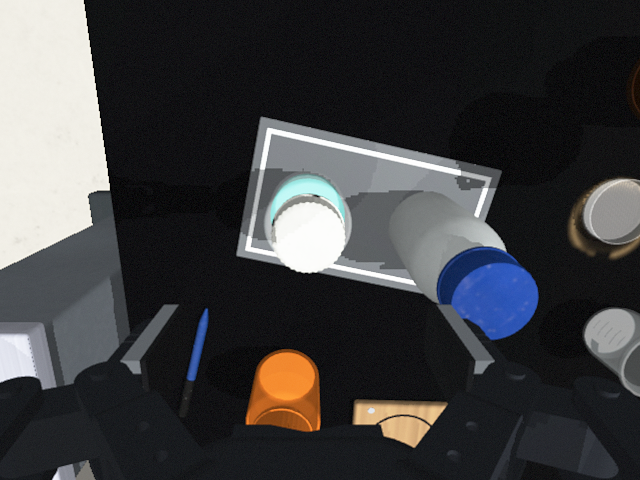

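{"method": "step_arm", "body": {"dr": [[0,0,0],[0,0,0],[0,0,0],[0,0,0],[0,0,0],[0,0,0],[0,0,0],[0,0,0]], "xyz": [[-0.5,0.2,0],[-1.4,0.7,0],[-2.4,1.3,0],[-3.4,1.9,0],[-4.4,2.5,0],[-5.4,3.1,0],[-6.2,3.6,0],[-6.5,3.8,0]], "gripper": [1,1,1,1,1,1,1,1]}}

```text
time: 18.75
ee_pos: [0.5886, 0.0342, 0.218]
tcp_rot: [-179.8, 0.0, 89.8]
wrist_force: [0.4, -0.1, -0.2]
opening: 0.085
```

Run:
```python
from workcell import bot
from h import *
import pickle
p=bot.camera("wrist");save(p,"w10.png");pickle.dump(p,open("w10.pkl","wb"))
save(p,"w10c.png",(190,100,430,355),2.3)
o=bot.get_obs();print(o["ee_pos"],o["wrist_force"],o["opening"])
```

```text
[0.58896736 0.0339972  0.21802043] [-0.29163243 -0.97903006 -1.0444252 ] 0.08553272506623388
```

View pics/w10.png

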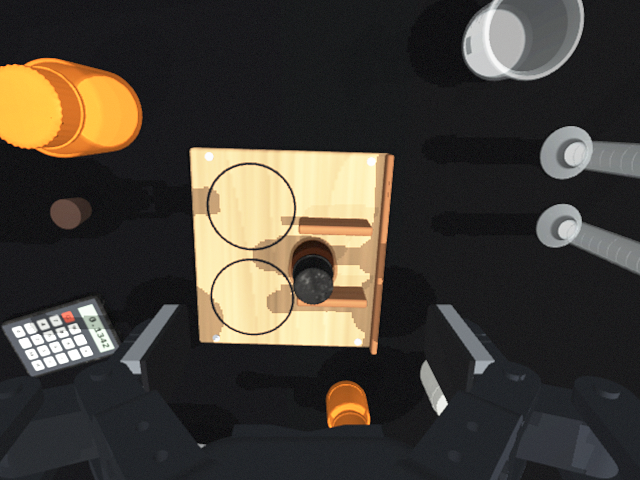

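View pics/w10c.png

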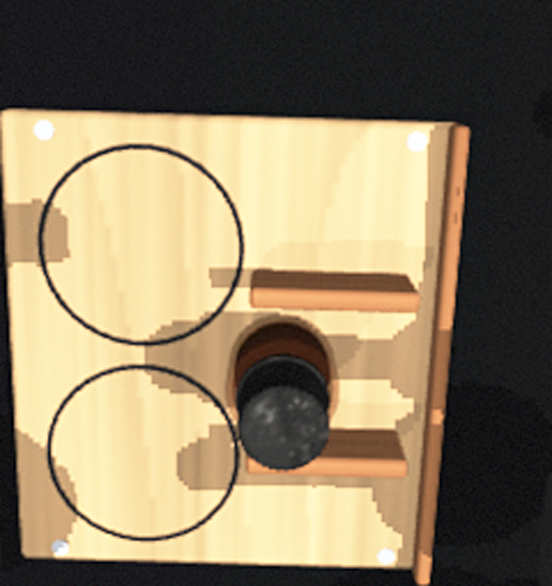

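Run:
```python
from fit import *
import pickle
p=pickle.load(open("w10.pkl","rb"));n=np.nan
W=lambda e:[e[0]/2.3+190,e[1]/2.3+100,e[2]/2.3+190,e[3]/2.3+100]
print("ring T",fit(p,W((39,145,243,345)),.039,.01,(.54,.03),True))
print("ring J",fit(p,W((48,365,238,540)),.039,.01,(.54,-.05),True))
print("dropper",fit(p,W((239,383,330,470)),.0165,.082,(.59,-.01)),fit(p,W((239,n,330,470)),.0165,.082,(.59,-.01)))
```

```text
ring T (array([0.53890315, 0.03099345, 0.0396209 ]), array([ 0.00981378, -0.00971356, -0.00983006,  0.01033883]))
ring J (array([ 0.5360638 , -0.05670658,  0.03953276]), array([-0.0734089 ,  0.07783258,  0.0735225 , -0.08249867]))
dropper (array([ 0.59383224, -0.01353456]), array([-2.15398741, -1.31821824,  2.15136134,  1.47624496])) (array([ 0.59382992, -0.0123617 ]), array([-2.17787843,  2.17568085,  0.07488813]))
```

{"method": "step_arm", "body": {"dr": [[0,0,0],[0,0,0],[0,0,0],[0,0,0],[0,0,0],[0,0,0],[0,0,0],[0,0,0]], "xyz": [[-0.6,0.1,0],[-1.1,0.14,0.2],[-1.27,0.14,0.8],[-1.27,0.14,1.5],[-1.27,0.14,2.1],[-1.27,0.14,2.5],[-1.27,0.14,2.7],[-1.27,0.14,2.7]], "gripper": [1,1,1,1,1,1,1,1]}}

```text
time: 19.6
ee_pos: [0.5925, -0.0128, 0.1109]
tcp_rot: [-179.8, -0.0, 90.0]
wrist_force: [-0.3, -0.8, -0.2]
opening: 0.0852
```

Run:
```python
from workcell import bot
from h import *
import pickle
p=bot.camera("wrist");save(p,"w11.png");pickle.dump(p,open("w11.pkl","wb"))
p=bot.camera("side");save(p,"d11.png",(200,100,500,400),2)
```

```text
(no output)
```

View pics/w11.png

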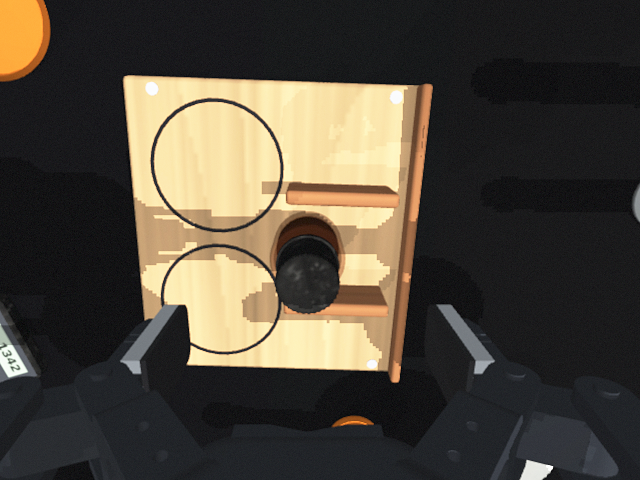

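View pics/d11.png

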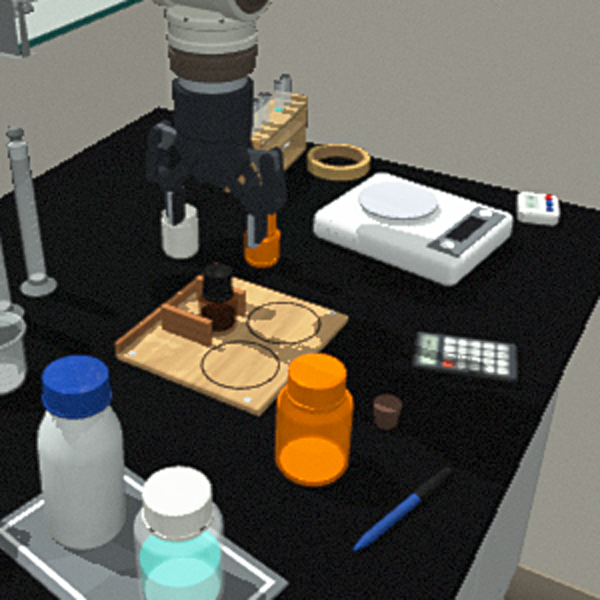

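Run:
```python
from fit import *
import pickle
p=pickle.load(open("w11.pkl","rb"))
print(ray(p,(307,283),.082),fit(p,[276,np.nan,340,314],.0165,.082,(.59,-.01)))
```

```text
[ 0.59322353 -0.01328873  0.082     ] (array([ 0.5936791 , -0.01270065]), array([-3.76022796,  3.7552233 ,  0.21348623]))
```

Well aligned (offset under 1 mm). Next I descend and grip the cap.

{"method": "step_arm", "body": {"dr": [[0,0,0],[0,0,0],[0,0,0],[0,0,0],[0,0,0],[0,0,0],[0,0,0],[0,0,0]], "xyz": [[0,0,0.3],[0,0,0.7],[0,0,1.1],[0,0,1.4],[0,0,1.55],[0,0,1.55],[0,0,1.55],[0,0,1.55]], "gripper": [1,1,1,1,1,1,1,0.7], "squeeze": 25}}

```text
time: 20.5
ee_pos: [0.5941, -0.0136, 0.0514]
tcp_rot: [179.9, 0.0, 90.0]
wrist_force: [0.7, -0.5, 0.2]
opening: 0.0732
```

{"method": "step_arm", "body": {"dr": [[0,0,0],[0,0,0],[0,0,0],[0,0,0],[0,0,0],[0,0,0],[0,0,0],[0,0,0]], "xyz": [[0,0,0],[0,0,0],[0,0,0],[0,0,0],[0,0,0],[0,0,0],[0,0,0],[0,0,0]], "gripper": [0.5,0.3,0.15,0.15,0.15,0.15,0.15,0.15]}}

```text
time: 21.3
ee_pos: [0.5937, -0.0136, 0.051]
tcp_rot: [180.0, -0.0, 90.0]
wrist_force: [-1.8, 0.5, 5.3]
opening: 0.0337
```

{"method": "step_arm", "body": {"dr": [[0,0,0],[0,0,0],[0,0,0],[0,0,0],[0,0,0],[0,0,0],[0,0,0],[0,0,0]], "xyz": [[0,0,-0.1],[0,0,-0.4],[0,0,-0.8],[0,0,-1.3],[0,0,-1.9],[0,0,-2.5],[0,0,-2.9],[0,0,-3.0]], "gripper": [0.15,0.15,0.15,0.15,0.15,0.15,0.15,0.15]}}

```text
time: 22.1
ee_pos: [0.5945, -0.0136, 0.1733]
tcp_rot: [179.8, 0.0, 90.0]
wrist_force: [0.5, -0.3, -0.7]
opening: 0.0332
```

Run:
```python
from workcell import bot
from h import *
import pickle
p=bot.camera("wrist");save(p,"w12.png")
p=bot.camera("side");save(p,"d12.png",(200,100,500,400),2)
```

```text
(no output)
```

View pics/d12.png

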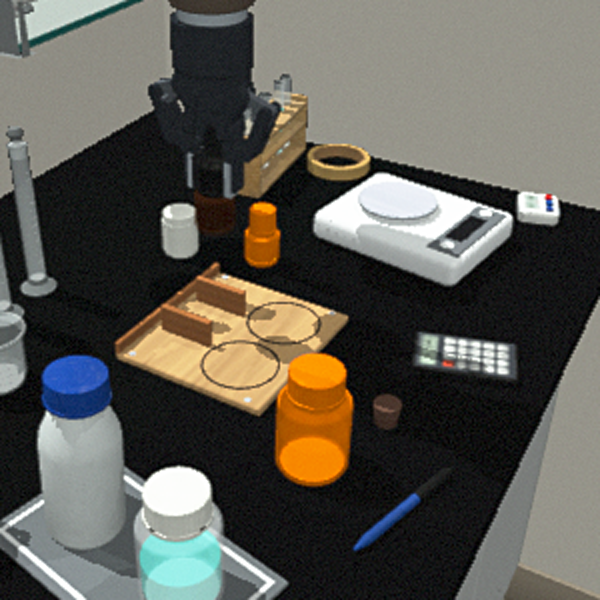

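View pics/w12.png

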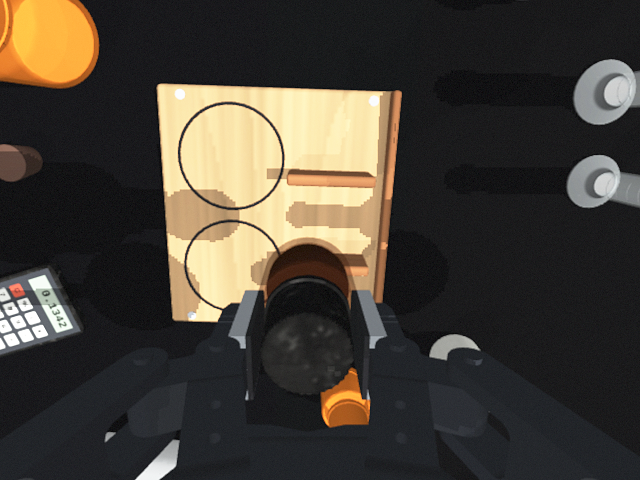

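{"method": "step_arm", "body": {"dr": [[0,0,0],[0,0,0],[0,0,0],[0,0,0],[0,0,0],[0,0,0],[0,0,0],[0,0,0]], "xyz": [[-0.3,-0.2,-0.2],[-0.9,-0.5,-0.4],[-1.5,-0.9,-0.5],[-2.2,-1.3,-0.5],[-2.9,-1.7,-0.5],[-3.6,-1.9,-0.5],[-4.0,-2.0,-0.5],[-4.1,-2.0,-0.5]], "gripper": [0.15,0.15,0.15,0.15,0.15,0.15,0.15,0.15]}}

```text
time: 23.0
ee_pos: [0.5122, -0.1794, 0.19]
tcp_rot: [-179.9, -0.0, 89.9]
wrist_force: [0.2, 0.4, -0.7]
opening: 0.0333
```

Run:
```python
from workcell import bot
from h import *
import pickle
p=bot.camera("wrist");save(p,"w13.png");pickle.dump(p,open("w13.pkl","wb"))
o=bot.get_obs();print(o["ee_pos"],o["wrist_force"],o["opening"])
```

```text
[ 0.51269777 -0.17899963  0.18997504] [ 0.19665112  0.45805982 -0.48846352] 0.03378616715049225
```

View pics/w13.png

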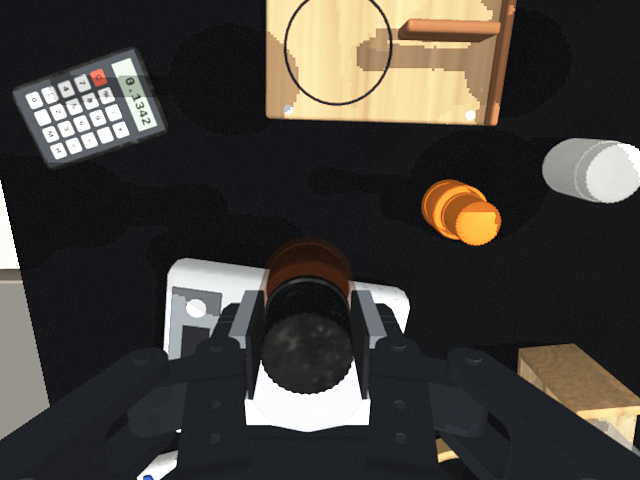

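{"method": "step_arm", "body": {"dr": [[0,0,0],[0,0,0],[0,0,0],[0,0,0],[0,0,0],[0,0,0],[0,0,0],[0,0,0]], "xyz": [[-0.4,0,0],[-1.1,0,0],[-1.9,0,0],[-2.7,0,0],[-3.5,0,0],[-4.2,0,0],[-4.7,0,0],[-4.8,0,0]], "gripper": [0.15,0.15,0.15,0.15,0.15,0.15,0.15,0.15]}}

```text
time: 23.85
ee_pos: [0.5134, -0.3713, 0.1894]
tcp_rot: [-179.9, -0.0, 89.9]
wrist_force: [-0.5, 0.7, -1.0]
opening: 0.0336
```

Run:
```python
from workcell import bot
from h import *
import pickle
p=bot.camera("wrist");save(p,"w14.png");pickle.dump(p,open("w14.pkl","wb"))
print([(r["p"],r["box"]) for r in bot.regions_of(p,"pan_centre")])
p=bot.camera("side");save(p,"d14.png",(350,120,500,260),4);pickle.dump(p,open("d14.pkl","wb"))
o=bot.get_obs();print(o["ee_pos"],o["wrist_force"],o["opening"])
```

```text
[(0.84, [282.0, 126.5, 302.4, 252.6])]
[ 0.51365666 -0.36913704  0.19008669] [ 0.56124565 -0.28133396 -0.74657147] 0.033696986188792244
```

View pics/w14.png

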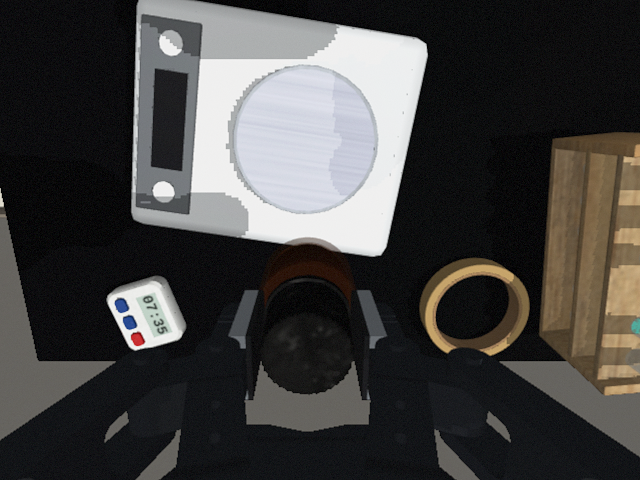

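View pics/d14.png

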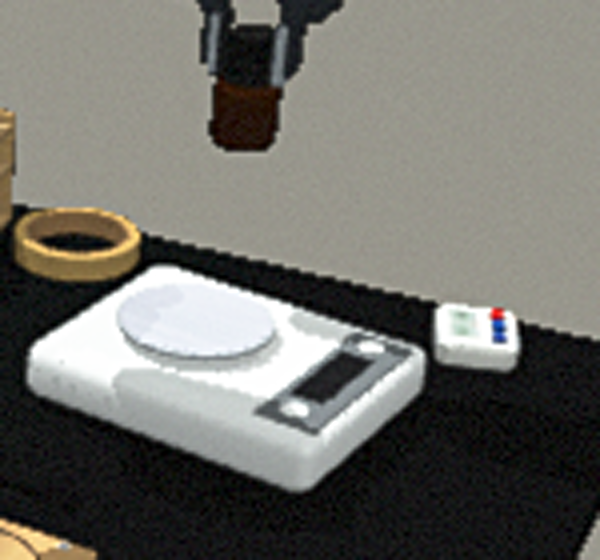

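Run:
```python
from fit import *
import pickle
p=pickle.load(open("w14.pkl","rb"));d=pickle.load(open("d14.pkl","rb"))
print(fit(p,[233,65,378,213],.05,.052,(.51,-.3)),fit(p,[233,65,378,213],.05,.052,(.51,-.3),True))
print(fit(d,[118/4+350,282/4+120,278/4+350,357/4+120],.05,.052,(.51,-.3)))
```

```text
(array([ 0.51297649, -0.31440381]), array([-0.87596299, -1.22416391,  0.87393197,  1.60111869])) (array([ 0.51297822, -0.31420844,  0.0492173 ]), array([ 0.26250222, -0.24297268, -0.26217285,  0.26887289]))
(array([ 0.51031619, -0.31629495]), array([-0.18110182,  0.1478404 ,  0.17950049, -0.15442595]))
```

{"method": "step_arm", "body": {"dr": [[0,0,0],[0,0,0],[0,0,0],[0,0,0],[0,0,0],[0,0,0],[0,0,0],[0,0,0]], "xyz": [[0.5,0,0],[1.1,-0.02,0],[1.38,-0.03,0.2],[1.38,-0.03,0.6],[1.38,-0.03,1.1],[1.38,-0.03,1.6],[1.38,-0.03,2.0],[1.38,-0.03,2.2]], "gripper": [0.15,0.15,0.15,0.15,0.15,0.15,0.15,0.15]}}

```text
time: 24.8
ee_pos: [0.5121, -0.3128, 0.1012]
tcp_rot: [-179.9, -0.1, 90.1]
wrist_force: [-0.2, -0.3, -0.5]
opening: 0.0333
```

Run:
```python
from workcell import bot
from h import *
p=bot.camera("side");save(p,"d15.png",(350,120,500,260),4)
p=bot.camera("scene");save(p,"s15.png",(270,130,420,270),4)
o=bot.get_obs();print(o["ee_pos"],o["wrist_force"],o["opening"])
```

```text
[ 0.5120713  -0.31326978  0.10169404] [ 0.93798828 -0.34356157 -0.33160912] 0.03357713468889994
```

View pics/d15.png

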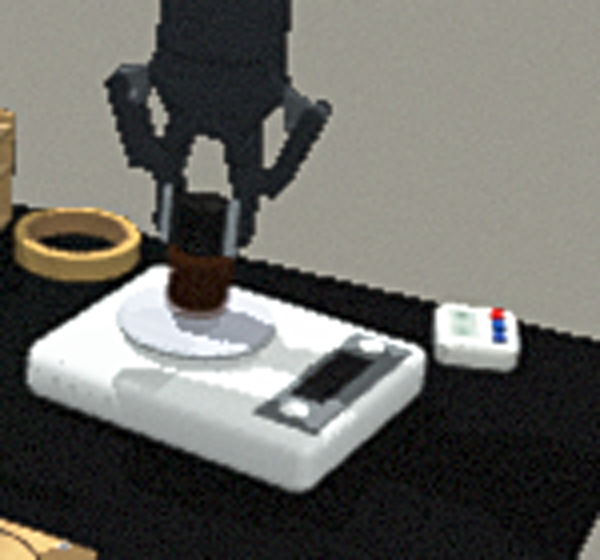

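View pics/s15.png

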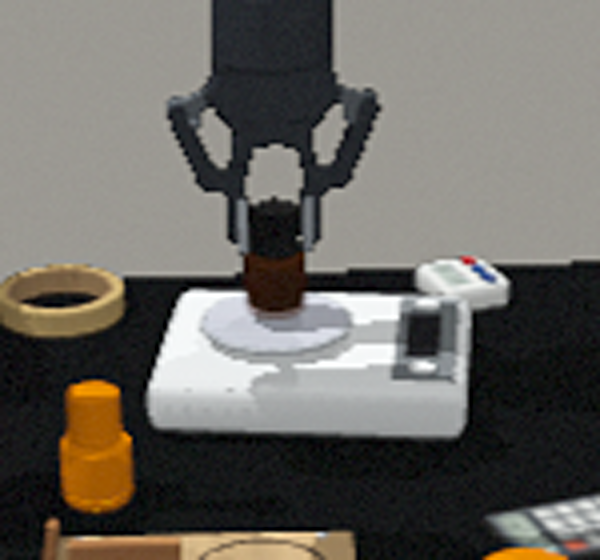

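Centred about 9 mm above the pan. Lowering it gently.

{"method": "step_arm", "body": {"dr": [[0,0,0],[0,0,0],[0,0,0],[0,0,0],[0,0,0],[0,0,0],[0,0,0],[0,0,0]], "xyz": [[0,0,0.05],[0,0,0.09],[0,0,0.12],[0,0,0.15],[0,0,0.17],[0,0,0.19],[0,0,0.19],[0,0,0.19]], "gripper": [0.15,0.15,0.15,0.15,0.15,0.15,0.15,0.15]}}

```text
time: 25.7
ee_pos: [0.5124, -0.3144, 0.0949]
tcp_rot: [-180.0, -0.0, 90.0]
wrist_force: [0.0, -0.1, -0.7]
opening: 0.0333
```

{"method": "step_arm", "body": {"dr": [[0,0,0],[0,0,0],[0,0,0],[0,0,0],[0,0,0],[0,0,0],[0,0,0],[0,0,0]], "xyz": [[0,0,0.01],[0,0,0.02],[0,0,0.03],[0,0,0.04],[0,0,0.05],[0,0,0.05],[0,0,0.05],[0,0,0.05]], "gripper": [0.15,0.15,0.15,0.15,0.15,0.15,0.15,0.15]}}

```text
time: 26.5
ee_pos: [0.5125, -0.3144, 0.0932]
tcp_rot: [180.0, 0.0, 90.0]
wrist_force: [-1.3, 0.3, 3.2]
opening: 0.0332
```

{"method": "step_arm", "body": {"dr": [[0,0,0],[0,0,0],[0,0,0],[0,0,0],[0,0,0],[0,0,0],[0,0,0],[0,0,0]], "xyz": [[0,0,0],[0,0,0],[0,0,0],[0,0,0],[0,0,-0.3],[0,0,-0.8],[0,0,-1.5],[0,0,-2.2]], "gripper": [0.5,0.7,0.9,0.9,0.9,0.9,0.9,0.9]}}

```text
time: 27.3
ee_pos: [0.5122, -0.3143, 0.1826]
tcp_rot: [180.0, 0.0, 90.0]
wrist_force: [1.0, -0.0, -0.8]
opening: 0.077
```

{"method": "step_arm", "body": {"dr": [[0,0,0],[0,0,0],[0,0,0],[0,0,0],[0,0,0],[0,0,0],[0,0,0],[0,0,0]], "xyz": [[0,0,-0.5],[0,0,-0.9],[0,0,-1.0],[0,0,-1.0],[0,0,-1.0],[0,0,-1.0],[0,0,-1.0],[0,0,-1.0]], "gripper": [1,1,1,1,1,1,1,1]}}

```text
time: 28.1
ee_pos: [0.5122, -0.3143, 0.2204]
tcp_rot: [-180.0, -0.0, 90.0]
wrist_force: [0.2, -0.8, 0.1]
opening: 0.0854
```

Run:
```python
from workcell import bot
from h import *
p=bot.camera("side");save(p,"d16.png",(350,120,500,260),4)
p=bot.camera("scene");save(p,"s16.png",(270,130,420,270),4)
o=bot.get_obs();print(o["ee_pos"],o["wrist_force"],o["opening"])
```

```text
[ 0.51233152 -0.31436784  0.22068338] [ 0.19885727  0.69009657 -0.62527648] 0.08548192183726283
```

View pics/d16.png

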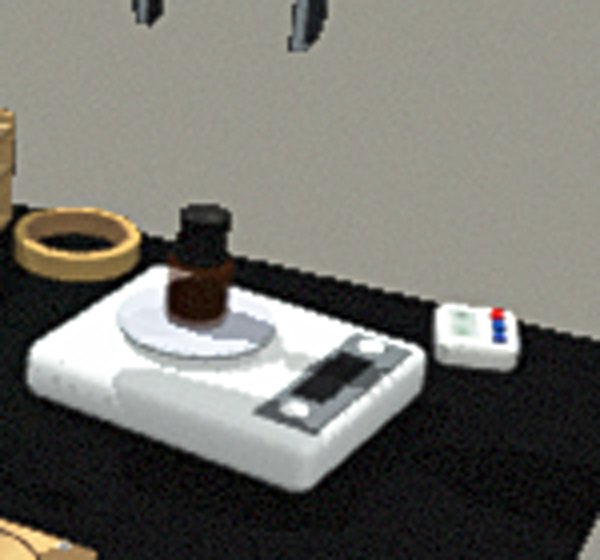

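View pics/s16.png

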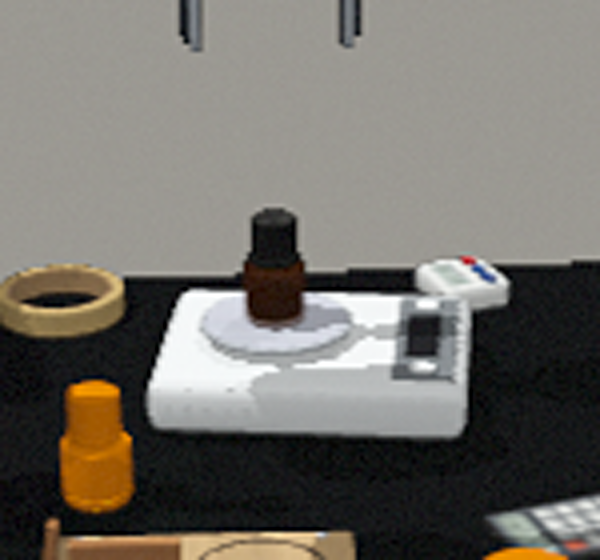

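{"method": "step_arm", "body": {"dr": [[0,0,0],[0,0,0],[0,0,0],[0,0,0],[0,0,0],[0,0,0],[0,0,0],[0,0,0]], "xyz": [[0.5,0,0],[1.4,0,0],[2.4,-0.2,0],[3.4,-0.5,0],[4.4,-0.8,0],[5.4,-1.1,0],[6.4,-1.4,0],[7.4,-1.7,0]], "gripper": [1,1,1,1,1,1,1,1]}}

```text
time: 29.0
ee_pos: [0.4432, -0.0163, 0.221]
tcp_rot: [180.0, -0.0, 90.0]
wrist_force: [0.7, 0.9, 0.5]
opening: 0.0851
```

{"method": "step_arm", "body": {"dr": [[0,0,0],[0,0,0],[0,0,0],[0,0,0],[0,0,0],[0,0,0],[0,0,0],[0,0,0]], "xyz": [[1.0,-0.21,0],[2.0,-0.21,0],[3.0,-0.21,0],[4.0,-0.21,0],[5.0,-0.21,0],[6.0,-0.21,0],[6.8,-0.21,0],[7.0,-0.21,0]], "gripper": [1,1,1,1,1,1,1,1]}}

```text
time: 29.8
ee_pos: [0.4348, 0.2646, 0.2205]
tcp_rot: [-180.0, -0.0, 90.2]
wrist_force: [-0.2, -0.4, 0.3]
opening: 0.0854
```

Run:
```python
from workcell import bot
from h import *
import pickle
p=bot.camera("wrist");save(p,"w17.png");pickle.dump(p,open("w17.pkl","wb"))
o=bot.get_obs();print(o["ee_pos"],o["wrist_force"],o["opening"])
```

```text
[0.43502448 0.26404116 0.22046545] [-1.2034944   0.90757368  0.42764236] 0.08519978928627425
```

View pics/w17.png

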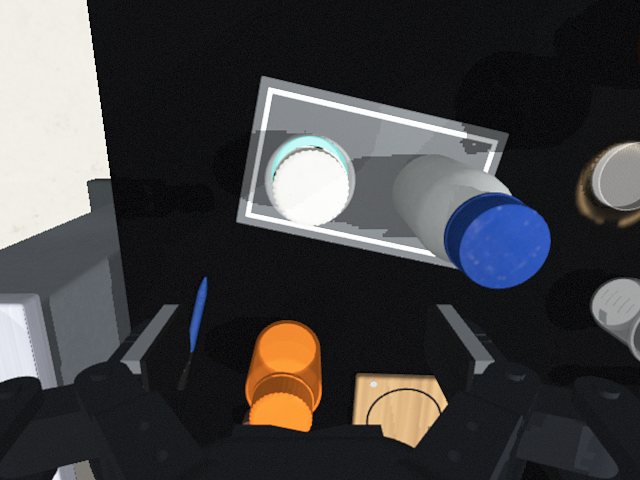

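{"method": "step_arm", "body": {"dr": [[0,0,0],[0,0,0],[0,0,0],[0,0,0],[0,0,0],[0,0,0],[0,0,0],[0,0,0]], "xyz": [[0.5,0,0],[0.89,0,0],[0.89,0,0.6],[0.89,0,1.4],[0.89,0,2.2],[0.89,0,2.9],[0.89,0,3.3],[0.89,0,3.4]], "gripper": [1,1,1,1,1,1,1,1]}}

```text
time: 30.65
ee_pos: [0.435, 0.2961, 0.0829]
tcp_rot: [-179.9, 0.1, 90.0]
wrist_force: [-0.8, 0.1, -0.4]
opening: 0.0856
```

{"method": "step_arm", "body": {"dr": [[0,0,0],[0,0,0],[0,0,0],[0,0,0],[0,0,0],[0,0,0],[0,0,0],[0,0,0]], "xyz": [[0,0,0],[0,0,0],[0,0,0],[0,0,0],[0,0,0],[0,0,0],[0,0,0],[0,0,0]], "gripper": [1,0.7,0.4,0.3,0.3,0.3,0.3,0.3], "squeeze": 40}}

```text
time: 31.45
ee_pos: [0.4365, 0.2976, 0.0863]
tcp_rot: [179.9, -0.1, 90.0]
wrist_force: [-0.0, -0.4, 5.9]
opening: 0.0502
```

{"method": "step_arm", "body": {"dr": [[0,0,0],[0,0,0],[0,0,0],[0,0,0],[0,0,0],[0,0,0],[0,0,0],[0,0,0]], "xyz": [[0,0,-0.1],[0,0,-0.4],[0,0,-0.9],[0,0,-1.5],[0,0,-2.2],[0,0,-2.9],[0,0,-3.4],[0,0,-3.5]], "gripper": [0.3,0.3,0.3,0.3,0.3,0.3,0.3,0.3]}}

```text
time: 32.25
ee_pos: [0.4367, 0.2976, 0.2281]
tcp_rot: [179.8, -0.1, 90.0]
wrist_force: [0.4, -0.1, -2.2]
opening: 0.0503
```

Run:
```python
from workcell import bot
from h import *
p=bot.camera("side");save(p,"d18.png",(150,150,450,450),2)
o=bot.get_obs();print(o["ee_pos"],o["wrist_force"],o["opening"])
```

```text
[0.43647707 0.29753326 0.22695093] [ 0.33356707 -0.49276606 -1.52412557] 0.0500418596240335
```

View pics/d18.png

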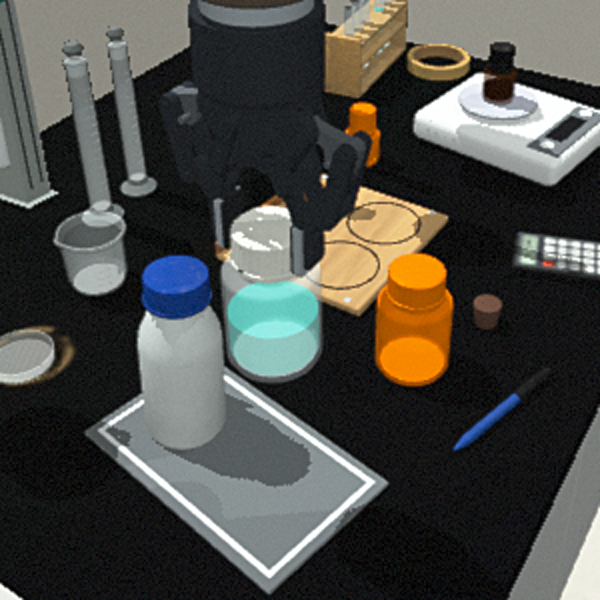

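{"method": "step_arm", "body": {"dr": [[0,0,0],[0,0,0],[0,0,0],[0,0,0],[0,0,0],[0,0,0],[0,0,0],[0,0,0]], "xyz": [[-0.3,0,0],[-0.9,0,0],[-1.6,0,0],[-2.4,0,0],[-3.2,0,0],[-4.0,0.3,0],[-4.8,0.8,0],[-5.6,1.4,0]], "gripper": [0.3,0.3,0.3,0.3,0.3,0.3,0.3,0.3]}}

```text
time: 33.1
ee_pos: [0.4914, 0.0712, 0.2239]
tcp_rot: [-179.9, 0.0, 90.0]
wrist_force: [1.0, 0.6, -1.8]
opening: 0.0503
```

{"method": "step_arm", "body": {"dr": [[0,0,0],[0,0,0],[0,0,0],[0,0,0],[0,0,0],[0,0,0],[0,0,0],[0,0,0]], "xyz": [[-0.8,0.5,0],[-1.6,0.9,0],[-2.3,1.1,0],[-2.9,1.11,0.2],[-3.18,1.11,0.6],[-3.18,1.11,1.1],[-3.18,1.11,1.6],[-3.18,1.11,2.0]], "gripper": [0.3,0.3,0.3,0.3,0.3,0.3,0.3,0.3]}}

```text
time: 33.9
ee_pos: [0.5348, -0.0547, 0.1421]
tcp_rot: [-179.8, -0.0, 90.0]
wrist_force: [-0.7, 0.7, -2.4]
opening: 0.0504
```

{"method": "step_arm", "body": {"dr": [[0,0,0],[0,0,0],[0,0,0],[0,0,0],[0,0,0],[0,0,0],[0,0,0],[0,0,0]], "xyz": [[0,0,0.3],[0,0,0.6],[0,0,0.8],[0,0,0.95],[0,0,1.0],[0,0,1.0],[0,0,1.0],[0,0,1.0]], "gripper": [0.3,0.3,0.3,0.3,0.3,0.3,0.3,0.3]}}

```text
time: 34.7
ee_pos: [0.5367, -0.054, 0.1054]
tcp_rot: [180.0, 0.0, 90.0]
wrist_force: [0.1, -0.2, -2.1]
opening: 0.0503
```

Run:
```python
from workcell import bot
from h import *
import pickle
p=bot.camera("side");save(p,"d19.png",(250,200,400,330),5)
pickle.dump(p,open("d19.pkl","wb"))
p=bot.camera("wrist");save(p,"w19.png")
p=bot.camera("scene");save(p,"s19.png",(250,200,400,330),5)
o=bot.get_obs();print(o["ee_pos"],o["wrist_force"],o["opening"])
```

```text
[ 0.53656866 -0.0540128   0.10518087] [ 0.41049471 -0.565134   -1.82389587] 0.04997209271753563
```

View pics/d19.png

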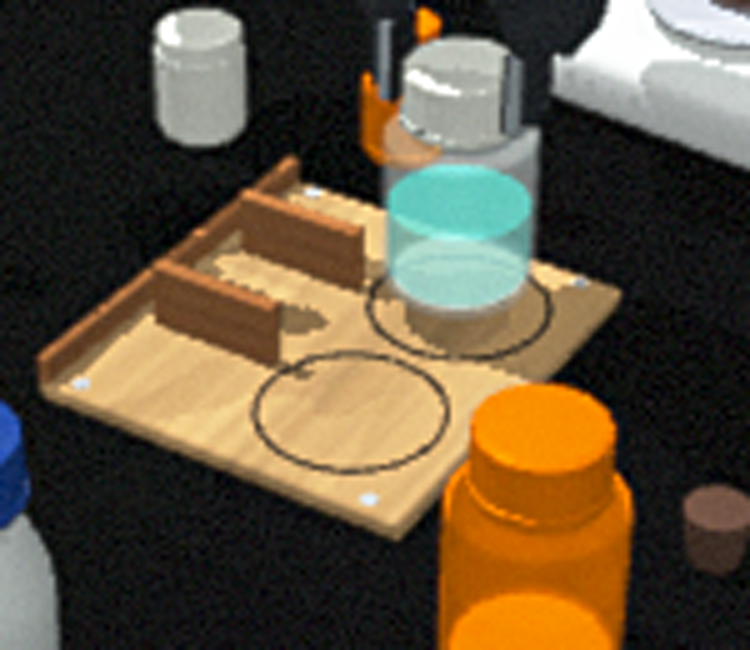

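View pics/s19.png

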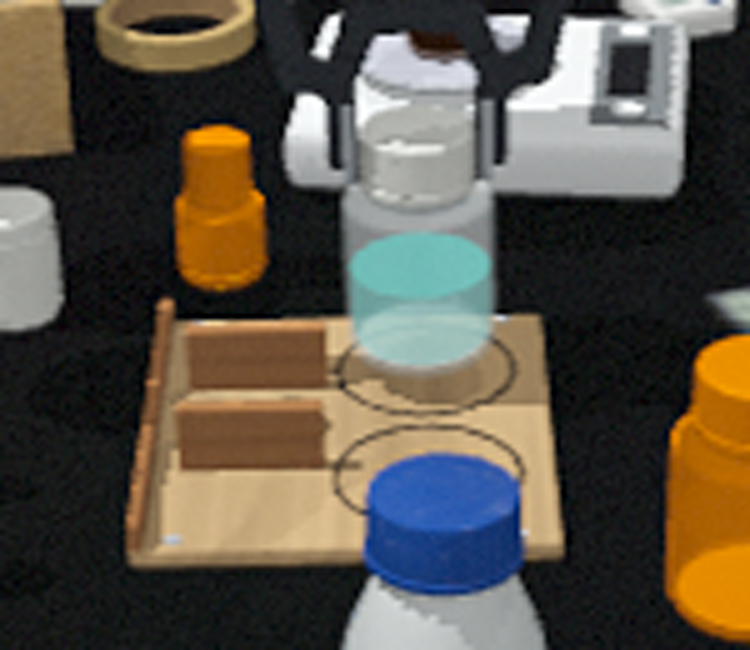

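View pics/w19.png

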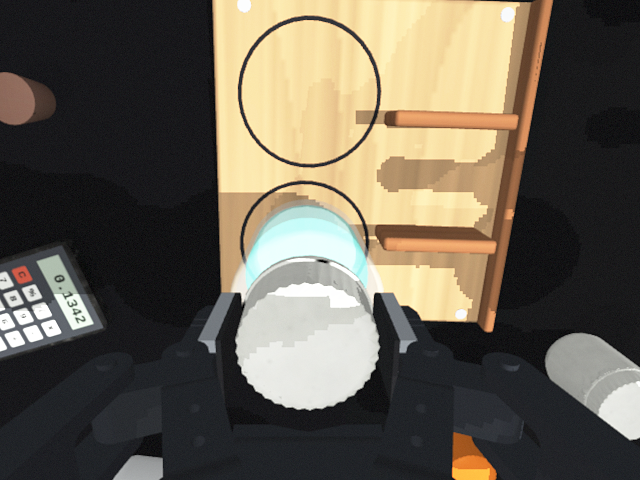

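{"method": "step_arm", "body": {"dr": [[0,0,0],[0,0,0],[0,0,0],[0,0,0],[0,0,0],[0,0,0],[0,0,0],[0,0,0]], "xyz": [[0,0,0.1],[0,0,0.18],[0,0,0.24],[0,0,0.28],[0,0,0.28],[0,0,0.28],[0,0,0.28],[0,0,0.28]], "gripper": [0.3,0.3,0.3,0.3,0.3,0.3,0.3,0.3]}}

```text
time: 35.65
ee_pos: [0.5365, -0.054, 0.0938]
tcp_rot: [180.0, 0.0, 90.0]
wrist_force: [0.1, -0.6, -1.3]
opening: 0.05
```

Run:
```python
from workcell import bot
from h import *
import pickle
p=bot.camera("side");save(p,"d20.png",(310,200,390,290),8)
p=bot.camera("scene");save(p,"s20.png",(290,200,380,290),8)
o=bot.get_obs();print(o["ee_pos"],o["wrist_force"],o["opening"])
```

```text
[ 0.5364662  -0.05401221  0.09379904] [-0.89295452 -0.71268204 -1.96917033] 0.05025662732182039
```

View pics/d20.png

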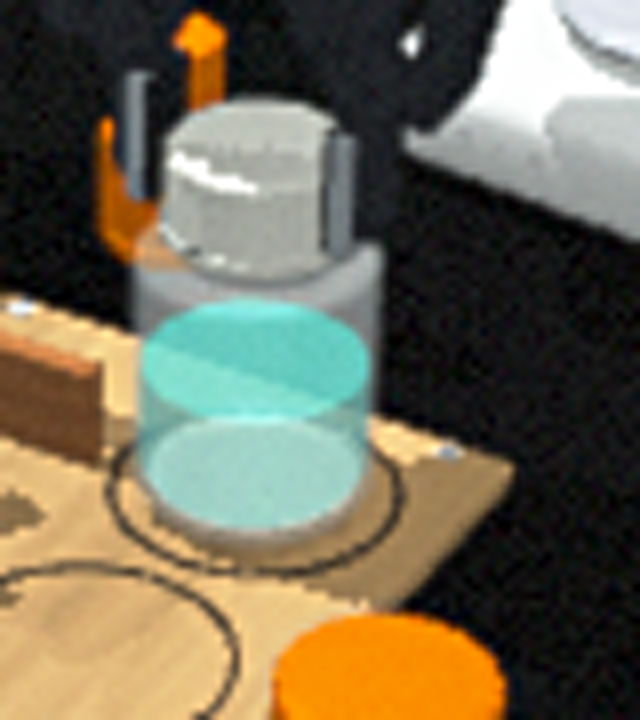

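View pics/s20.png

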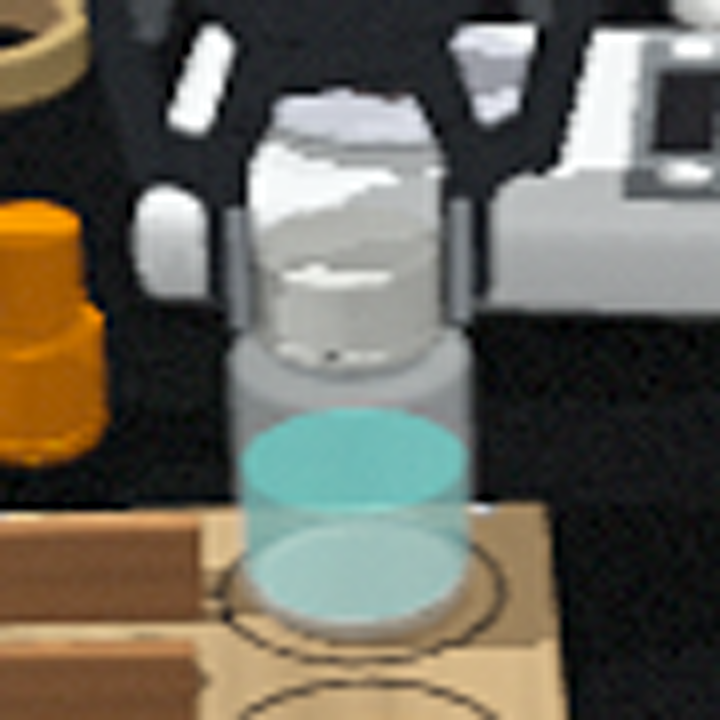

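{"method": "step_arm", "body": {"dr": [[0,0,0],[0,0,0],[0,0,0],[0,0,0],[0,0,0],[0,0,0],[0,0,0],[0,0,0]], "xyz": [[0.05,-0.02,0],[0.05,-0.02,0.02],[0.05,-0.02,0.03],[0.05,-0.02,0.05],[0.05,-0.02,0.06],[0.05,-0.02,0.06],[0.05,-0.02,0.06],[0.05,-0.02,0.06]], "gripper": [0.3,0.3,0.3,0.3,0.3,0.3,0.3,0.3]}}

```text
time: 36.55
ee_pos: [0.5357, -0.0521, 0.0923]
tcp_rot: [180.0, 0.0, 90.0]
wrist_force: [-2.9, -0.2, 5.6]
opening: 0.0501
```

Contact made. Releasing the jar.

{"method": "step_arm", "body": {"dr": [[0,0,0],[0,0,0],[0,0,0],[0,0,0],[0,0,0],[0,0,0],[0,0,0],[0,0,0]], "xyz": [[0,0,0],[0,0,0],[0,0,0],[0,0,0],[0,0,0],[0,0,-0.3],[0,0,-0.9],[0,0,-1.5]], "gripper": [0.6,0.8,1,1,1,1,1,1]}}

```text
time: 37.35
ee_pos: [0.5354, -0.052, 0.1526]
tcp_rot: [-180.0, -0.0, 90.0]
wrist_force: [1.0, 0.2, -0.6]
opening: 0.0854
```

{"method": "step_arm", "body": {"dr": [[0,0,0],[0,0,0],[0,0,0],[0,0,0],[0,0,0],[0,0,0],[0,0,0],[0,0,0]], "xyz": [[0,0,-0.6],[0,0,-1.2],[0.3,0,-1.8],[0.8,0,-1.8],[1.2,0,-1.8],[1.5,0,-1.8],[1.5,0,-1.8],[1.5,0,-1.8]], "gripper": [1,1,1,1,1,1,1,1]}}

```text
time: 38.15
ee_pos: [0.5354, 0.0081, 0.2229]
tcp_rot: [-180.0, 0.0, 90.0]
wrist_force: [0.2, -0.6, -0.1]
opening: 0.0852
```

Run:
```python
from workcell import bot
from h import *
import pickle
p=bot.camera("side");save(p,"d21.png",(310,200,390,290),8)
p=bot.camera("wrist");save(p,"w21.png",(190,90,430,345),2.3)
p=bot.camera("scene");save(p,"s21.png",(290,200,380,290),8)
o=bot.get_obs();print(o["ee_pos"],o["wrist_force"],o["opening"])
```

```text
[0.53549366 0.00751309 0.22304357] [-0.17059383 -0.10091608  0.39778422] 0.08540233398868685
```

View pics/d21.png

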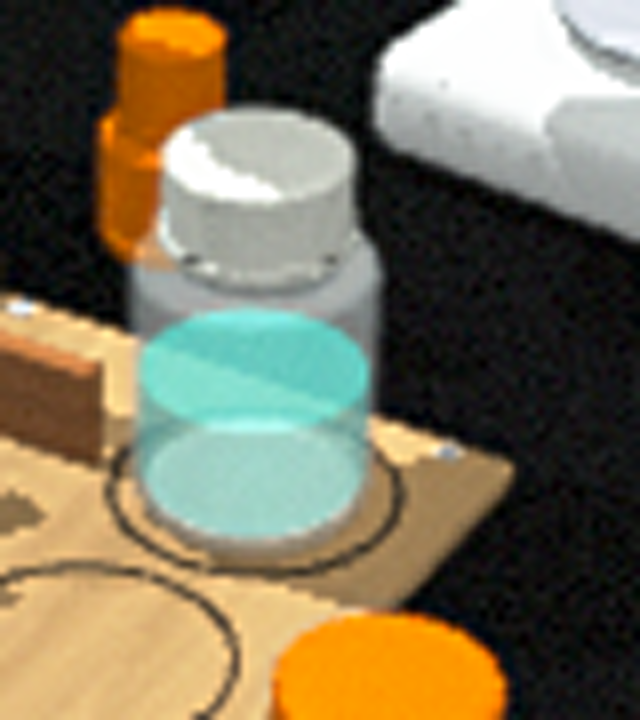

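View pics/w21.png

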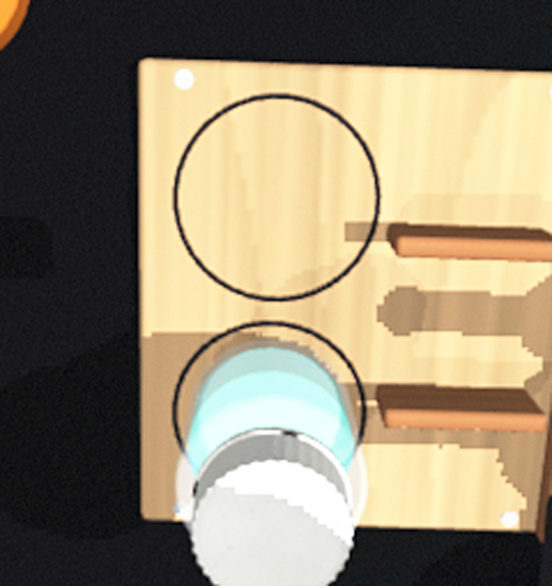

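View pics/s21.png

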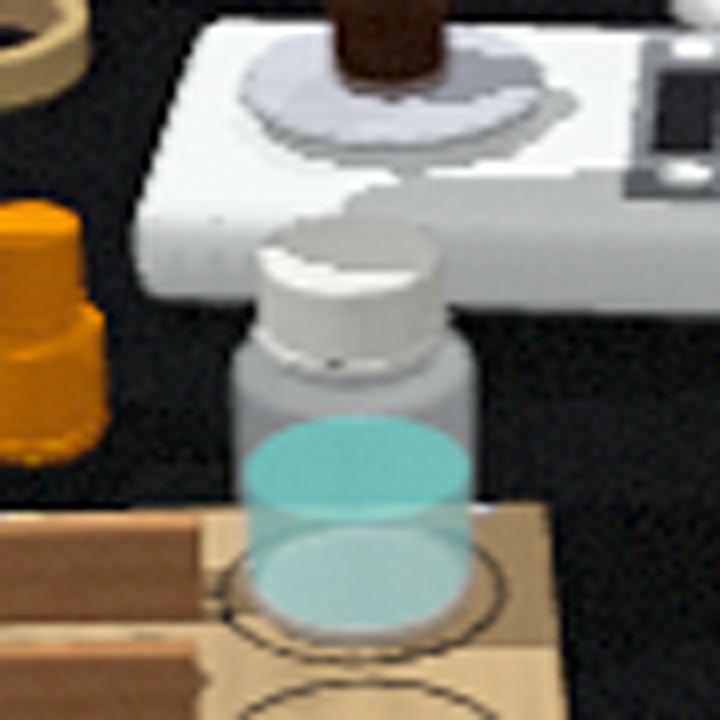

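{"method": "step_arm", "body": {"dr": [[0,0,0],[0,0,0],[0,0,0],[0,0,0],[0,0,0],[0,0,0],[0,0,0],[0,0,0]], "xyz": [[0.5,0,0],[1.4,0.1,0],[2.4,0.2,0],[3.4,0.22,0],[4.4,0.22,0],[5.4,0.22,0],[6.3,0.22,0],[6.67,0.22,0]], "gripper": [1,1,1,1,1,1,1,1]}}

```text
time: 39.1
ee_pos: [0.5442, 0.277, 0.2226]
tcp_rot: [-180.0, -0.0, 90.1]
wrist_force: [0.9, -1.0, 0.1]
opening: 0.0852
```

{"method": "step_arm", "body": {"dr": [[0,0,0],[0,0,0],[0,0,0],[0,0,0],[0,0,0],[0,0,0],[0,0,0],[0,0,0]], "xyz": [[0,0,0],[0,0,0.2],[0,0,0.5],[0,0,0.7],[0,0,0.7],[0,0,0.7],[0,0,0.7],[0,0,0.7]], "gripper": [1,1,1,1,1,1,1,1]}}

```text
time: 39.9
ee_pos: [0.5446, 0.2748, 0.1958]
tcp_rot: [180.0, -0.0, 90.0]
wrist_force: [0.7, -0.5, -0.2]
opening: 0.0855
```

Run:
```python
from workcell import bot
from fit import *
p=bot.camera("wrist");save(p,"w22.png")
im=p["image"].astype(int); m=(im[...,2]>90)&(im[...,0]<60)&(im[...,1]<110); m[:, :240]=0;m[:,400:]=0
ys,xs=np.nonzero(m);print(xs.min(),xs.max(),ys.min(),ys.max())
print(fit(p,[np.nan,np.nan,np.nan,ys.max()],.026,.159,(.544,.275)), (xs.min()+xs.max())/2)
o=bot.get_obs();print(o["ee_pos"],o["wrist_force"],o["opening"])
print(proj(p,[[o["ee_pos"][0],o["ee_pos"][1],.159]]))
```

```text
251 351 220 326
(array([0.54399988, 0.27389304]), array([2.54409309e-06])) 301.0
[0.54454145 0.27484835 0.19573805] [ 0.3245879   0.13535759 -0.45177113] 0.08551095590389991
[[305.33701844 275.62517576]]
```

View pics/w22.png

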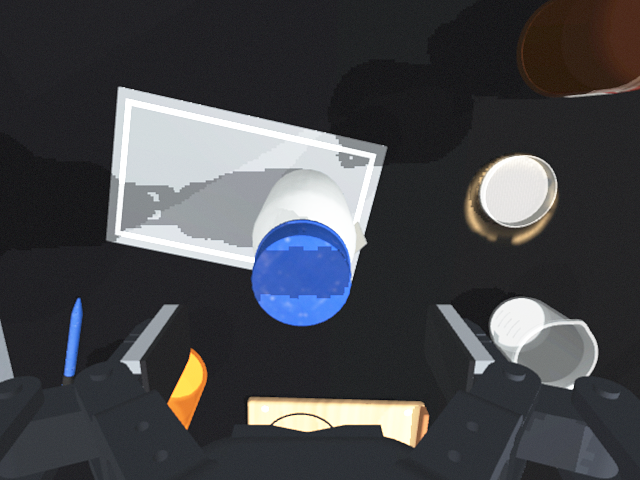

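{"method": "step_arm", "body": {"dr": [[0,0,0],[0,0,0],[0,0,0],[0,0,0],[0,0,0],[0,0,0],[0,0,0],[0,0,0]], "xyz": [[0,-0.02,0.3],[0,-0.02,0.8],[0,-0.02,1.3],[0,-0.02,1.55],[0,-0.02,1.6],[0,-0.02,1.6],[0,-0.02,1.6],[0,-0.02,1.6]], "gripper": [1,1,1,1,1,1,0.8,0.6], "squeeze": 40}}

```text
time: 40.75
ee_pos: [0.544, 0.275, 0.1323]
tcp_rot: [179.9, -0.0, 90.0]
wrist_force: [0.1, 0.8, -0.3]
opening: 0.0592
```

{"method": "step_arm", "body": {"dr": [[0,0,0],[0,0,0],[0,0,0],[0,0,0],[0,0,0],[0,0,0],[0,0,0],[0,0,0]], "xyz": [[0,0,0],[0,0,0],[0,0,0],[0,0,0],[0,0,0],[0,0,0],[0,0,0],[0,0,0]], "gripper": [0.4,0.3,0.3,0.3,0.3,0.3,0.3,0.3]}}

```text
time: 41.55
ee_pos: [0.5439, 0.2749, 0.1324]
tcp_rot: [179.9, -0.0, 90.0]
wrist_force: [-0.7, -1.1, 6.4]
opening: 0.0508
```

{"method": "step_arm", "body": {"dr": [[0,0,0],[0,0,0],[0,0,0],[0,0,0],[0,0,0],[0,0,0],[0,0,0],[0,0,0]], "xyz": [[0,0,-0.1],[0,0,-0.4],[0,0,-0.8],[0,0,-1.3],[0,0,-1.8],[0,0,-2.3],[0,0,-2.6],[0,0,-2.6]], "gripper": [0.3,0.3,0.3,0.3,0.3,0.3,0.3,0.3]}}

```text
time: 42.35
ee_pos: [0.5441, 0.2751, 0.2372]
tcp_rot: [179.9, -0.1, 90.0]
wrist_force: [-0.2, 0.1, -3.5]
opening: 0.0508
```

Run:
```python
from workcell import bot
from h import *
p=bot.camera("side");save(p,"d23.png",(150,150,450,450),2)
o=bot.get_obs();print(o["ee_pos"],o["wrist_force"],o["opening"])
```

```text
[0.54390849 0.2749716  0.23569427] [ 1.38014542 -0.45629548 -3.4466407 ] 0.05080830683756415
```

View pics/d23.png

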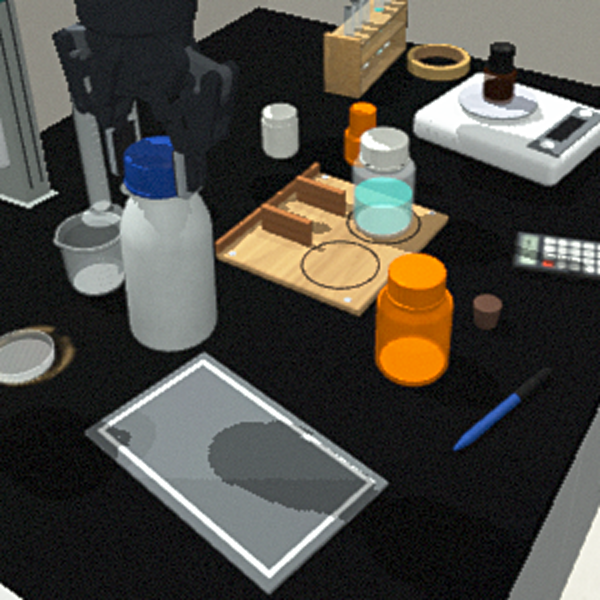

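{"method": "step_arm", "body": {"dr": [[0,0,0],[0,0,0],[0,0,0],[0,0,0],[0,0,0],[0,0,0],[0,0,0],[0,0,0]], "xyz": [[-0.3,0,0],[-1.0,0,0],[-1.9,0,0],[-2.9,-0.05,0],[-3.9,-0.1,0],[-4.9,-0.12,0],[-5.8,-0.12,0],[-6.15,-0.12,0]], "gripper": [0.3,0.3,0.3,0.3,0.3,0.3,0.3,0.3]}}

```text
time: 43.2
ee_pos: [0.5378, 0.0254, 0.2343]
tcp_rot: [-179.9, 0.1, 89.8]
wrist_force: [0.0, 0.1, -3.5]
opening: 0.0508
```

{"method": "step_arm", "body": {"dr": [[0,0,0],[0,0,0],[0,0,0],[0,0,0],[0,0,0],[0,0,0],[0,0,0],[0,0,0]], "xyz": [[0,0,0.1],[0,0,0.5],[0,0,1.0],[0,0,1.5],[0,0,1.9],[0,0,2.2],[0,0,2.3],[0,0,2.3]], "gripper": [0.3,0.3,0.3,0.3,0.3,0.3,0.3,0.3]}}

```text
time: 44.0
ee_pos: [0.5385, 0.0291, 0.1428]
tcp_rot: [-179.9, -0.0, 90.0]
wrist_force: [0.5, 0.7, -2.9]
opening: 0.0509
```

{"method": "step_arm", "body": {"dr": [[0,0,0],[0,0,0],[0,0,0],[0,0,0],[0,0,0],[0,0,0],[0,0,0],[0,0,0]], "xyz": [[0,0,0.03],[0,0,0.06],[0,0,0.06],[0,0,0.06],[0,0,0.06],[0,0,0.06],[0,0,0.06],[0,0,0.06]], "gripper": [0.3,0.3,0.3,0.3,0.3,0.3,0.3,0.3]}}

```text
time: 44.8
ee_pos: [0.5388, 0.0288, 0.1409]
tcp_rot: [180.0, -0.0, 90.0]
wrist_force: [0.8, -0.1, -2.5]
opening: 0.0507
```

Run:
```python
from workcell import bot
from h import *
p=bot.camera("side");save(p,"d24.png",(280,210,370,310),7)
p=bot.camera("scene");save(p,"s24.png",(290,230,380,320),7)
p=bot.camera("wrist");save(p,"w24.png")
o=bot.get_obs();print(o["ee_pos"],o["wrist_force"],o["opening"])
```

```text
[0.53876662 0.02880926 0.14087404] [-0.58628049 -0.17506648 -3.49771241] 0.05128273900558436
```

View pics/d24.png

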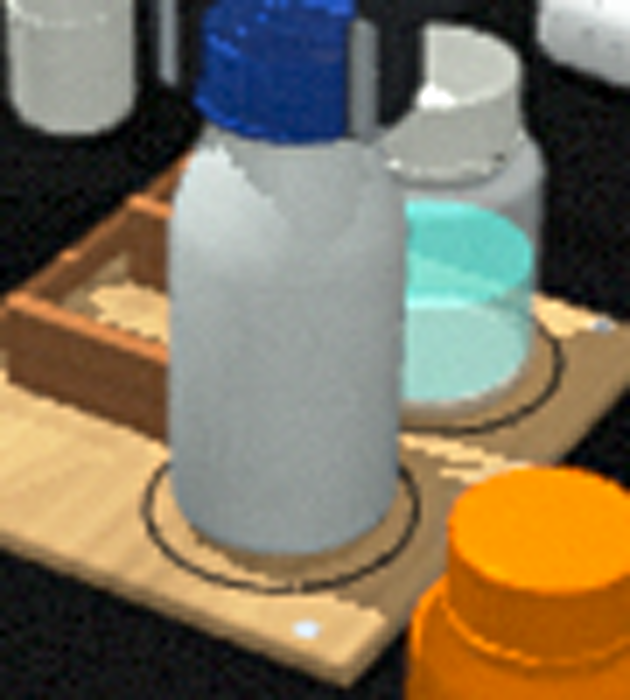

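View pics/s24.png

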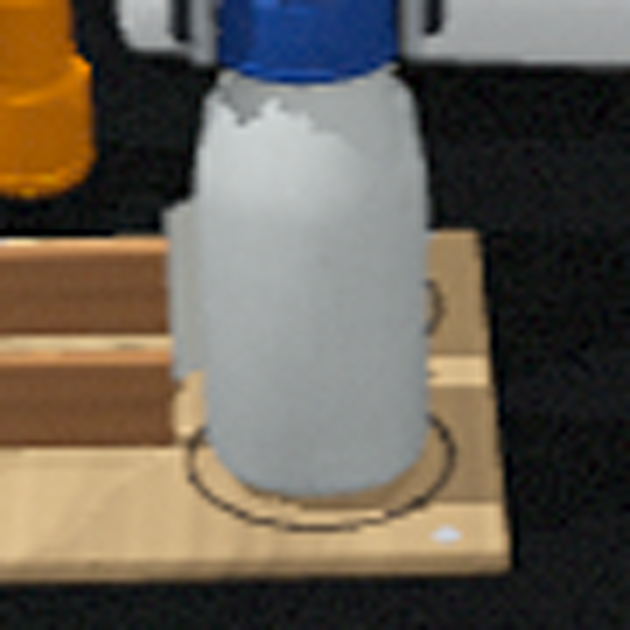

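View pics/w24.png

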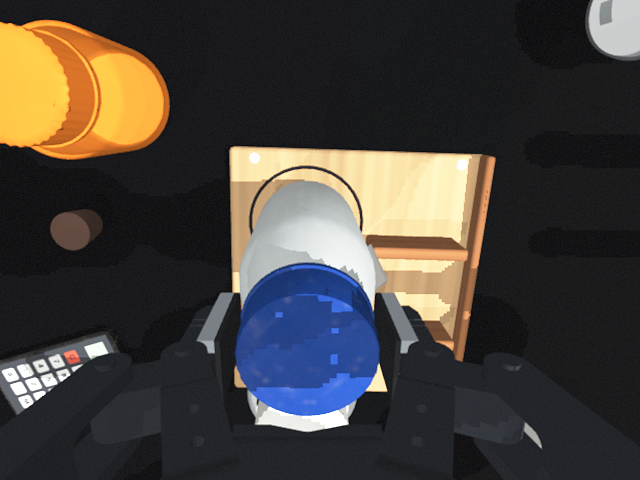

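{"method": "step_arm", "body": {"dr": [[0,0,0],[0,0,0],[0,0,0],[0,0,0],[0,0,0],[0,0,0],[0,0,0],[0,0,0]], "xyz": [[0.02,0,0.02],[0.02,0,0.04],[0.02,0,0.06],[0.02,0,0.07],[0.02,0,0.08],[0.02,0,0.08],[0.02,0,0.08],[0.02,0,0.08]], "gripper": [0.3,0.3,0.3,0.3,0.3,0.3,0.3,0.3]}}

```text
time: 45.75
ee_pos: [0.5388, 0.0295, 0.1384]
tcp_rot: [180.0, 0.0, 90.0]
wrist_force: [-2.4, -0.4, 5.8]
opening: 0.0506
```

{"method": "step_arm", "body": {"dr": [[0,0,0],[0,0,0],[0,0,0],[0,0,0],[0,0,0],[0,0,0],[0,0,0],[0,0,0]], "xyz": [[0,0,0],[0,0,0],[0,0,0],[0,0,0],[0,0,0],[0,0,-0.3],[0,0,-0.8],[0,0,-1.4]], "gripper": [0.6,0.8,1,1,1,1,1,1]}}

```text
time: 46.55
ee_pos: [0.5385, 0.0296, 0.1946]
tcp_rot: [-180.0, 0.0, 90.0]
wrist_force: [0.2, 0.1, 0.1]
opening: 0.085
```

{"method": "step_arm", "body": {"dr": [[0,0,0],[0,0,0],[0,0,0],[0,0,0],[0,0,0],[0,0,0],[0,0,0],[0,0,0]], "xyz": [[0,0,-0.5],[0,0,-1.0],[0,0,-1.5],[0,0,-1.8],[0,0,-1.8],[0,0,-1.8],[0,0,-1.8],[0,0,-1.8]], "gripper": [1,1,1,1,1,1,1,1]}}

```text
time: 47.35
ee_pos: [0.5385, 0.0296, 0.2649]
tcp_rot: [-179.9, 0.0, 90.0]
wrist_force: [0.1, -0.6, -0.8]
opening: 0.0855
```

Run:
```python
from workcell import bot
from h import *
p=bot.camera("side");save(p,"d25.png",(180,170,480,370),2.6)
p=bot.camera("scene");save(p,"s25.png",(210,180,450,340),3.3)
p=bot.camera("wrist");save(p,"w25.png")
o=bot.get_obs();print(o["ee_pos"],o["wrist_force"],o["opening"])
```

```text
[0.53863148 0.02959122 0.26527772] [ 0.765264   -0.70359833 -0.51283767] 0.08552707802414486
```

View pics/d25.png

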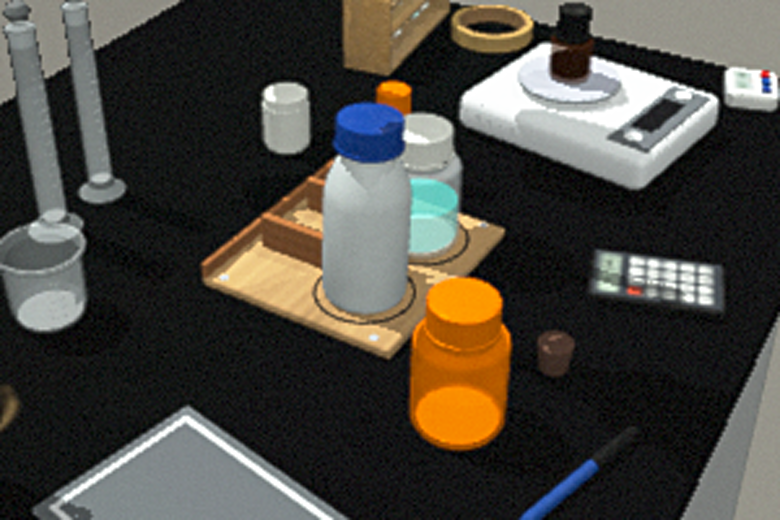

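View pics/s25.png

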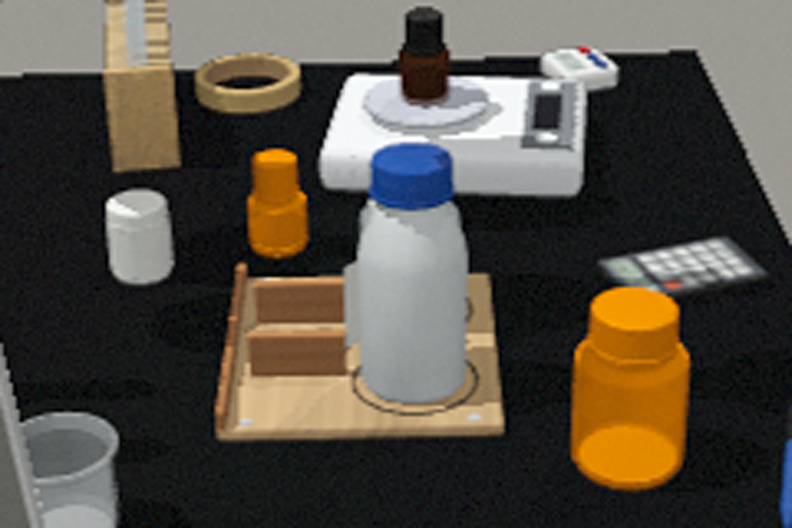

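View pics/w25.png

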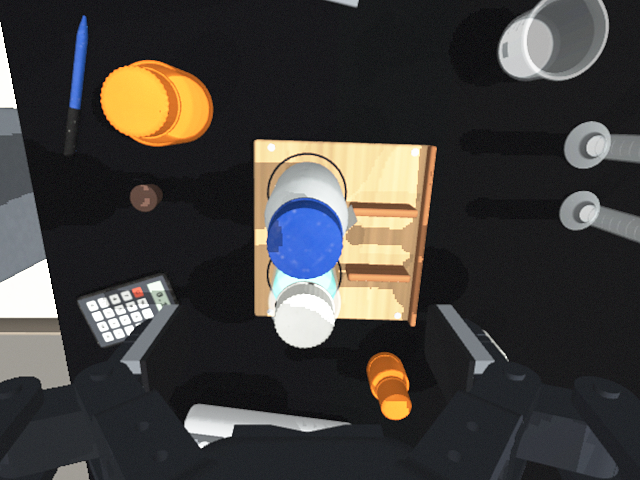

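The tall bottle (wrist 305,237) and the jar (305,315) stand upright in their rings. The dropper is on the pan (side crop 572,45), and the beaker, pot and stopper haven't moved. Handing in.

Run:
```python
from workcell import bot
print(bot.job_done()); o=bot.get_obs(); print(o["time"],o["wrist_force"])
```

```text
the job is handed in; nothing more can be done
None
the job is handed in; nothing more can be done
```

I carried out the whole job in the order asked and handed it in at about 47.5 s of the 125 s allowed. I moved the tall bottle and then the jar onto the side mat. Next I stood the brown dropper bottle on the balance pan, then put the jar and the tall bottle back on their ringed places.

**Final pictures (all three cameras):**
- **Bottles on the stand:** the tall bottle and the jar stand upright inside their own rings, a few mm from centre at most. In the wrist view, the jar's gaps to its ring match those at the start.
- **Dropper:** it stands upright on the pan. I set it down within about 2 mm of the pan centre measured from the wrist and side cameras.
- **Beaker, pot and stopper:** they look unmoved, as do the orange look-alikes. I judged this by eye rather than measuring it.
- **Gripper and forces:** the gripper is open and clear of everything. The largest wrist force I read was about 15 N.

**Disagreements:** the scene camera's positions were about 6 to 17 mm off in y from the other two cameras. I used the wrist and side cameras for placing, with the scene camera only as a cross-check.

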